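# Hang the temperature probe, raise the telescoping stand to its 60 mark and hold

## Task

Pull the temperature probe up out of its upright cup and hang it in the stand: lower its stem through the eye at the end of the side arm until its collar rests flat on the eye, and let it go. Then pinch the stand's grip so that the lock button in its side is squeezed in, raise the telescoping post to its 60 mm mark (the third broad line level with the rim of the outer tube), and finish still holding it there with the button kept squeezed in, so that I can slide the tube rack under the stem. Leave the cup standing and do not disturb the rack, the bottle or the glove box.

Things in the scene. Friction and masses are not known exactly. Their poses are not given: they have to be found in the camera images.
- stand: Fixed probe stand. Grey foot plate 12 mm thick (x -70 to 70, y -160 to 40 mm), upright square aluminium outer tube, 26 mm. A square steel post of 18 mm telescopes up out of it and carries the grip; from the grip's foot a side arm runs level along the stand's -y to the eye. The lock button faces the stand's +x. Origin: on the post's axis at bench height; z up.
- rim (a point): Centre of the rim of the outer tube's black collar (36 mm square), 125 mm above the bench: the scale is read here. Black lines on all faces of the post, every 10 mm: thin half-width ones at 10, 30, 50, 70 mm, broad full-width ones at 20, 40, 60, 80 mm. A line is level with the rim when the post is that far out; lines come out of the tube in this order.
- grip (a point): Centre of the grip on the post: grey block 36 (stand's x) x 30 (y) x 50 mm tall, 162 mm above the bench when the post is fully down, moving with it. In its +x face at this height is the round lock button, 16 mm across, 7 mm proud at rest and 2 mm when fully in; the -x face is flat. Pinch across x: 43 mm at rest, 38 mm with the button in. Axes as the stand's.
- eye (a point): Centre of the eye, at the level of its upper face: a 36 mm square aluminium plate 10 mm thick with a round through hole of 16 mm, 100 mm from the post's axis along the stand's -y and 15 mm lower than the grip point (147 mm above the bench when the post is fully down). It moves up and down with the post.
- post (a joint): How far the post is out of the tube, m: 0 fully down, 0.060 at the 60 mm mark, 0.090 upper stop. Starts locked between 0 and 0.030. Locked, it resists more than 20 N; with the button in it slides freely and its weight of 3 to 5 N carries it down; when the button comes out it clamps wherever it is.
- lock (a joint): How far the lock button is pressed in, in m: 0 at rest, 0.005 fully in. A spring pushes it out with 6 N at rest and 10 N fully in; the post is free once it is in by about 0.0015. It locks again by itself when let go.
- probe: Temperature probe standing in the cup at the start, about 70 g, round. Origin: centre of the underside of its collar; z up along the handle. White round handle 22 mm across from 4 to 50 mm above the origin, black collar 28 mm across and 4 mm thick (0 to 4 mm), below it a straight steel stem 6 mm across that ends 80 mm below the origin.
- cup: Upright steel cup that holds the probe, loose, 0.6 kg: a round sleeve 36 mm across and 90 mm tall on a dark foot 62 mm across and 6 mm thick, with a bore of 17 mm. The probe's stem hangs in the bore and its collar rests on the rim, 90 mm above the bench. Origin: centre of its underside.
- rack: Bystander: red tube rack 60 x 110 mm and 60 mm tall, with eight sample tubes up to 88 mm high. Origin: centre of its underside; long side along y.
- bottle: Bystander: brown reagent bottle 56 mm across, 125 mm tall. Origin: centre of its underside.
- glovebox: Bystander: cardboard glove box 240 x 120 mm and 75 mm tall. Origin: centre of its underside; long side along x.
Not all that is in view belongs to the job. What is shaped like the cup but green or purple is not meant.

How it is judged:
By the outcome, as a careful person would: the job done as asked, in the order asked, and still so for the second after the job is handed in, while the arm keeps its last pose, push and grip.
It also fails if it takes over 51 s, if anything falls off the work surface, if the arm or the gripper's body presses on something with over 40 N, if the wrist force passes 120 N, or if a joint passes its speed limit or range.

## Robot

A 6-joint arm with a two-finger parallel gripper is mounted at the origin on the work surface. World frame = base frame: x ahead of the robot, y to its left, z up, the work surface at z = 0. Lengths are in m, angles in rad, forces in N, time in s.
With the tool pointing down it reaches from about 0.35 to 0.975 m from the base axis. Payload 4.9 kg.
Tool frame: the origin (TCP) lies at the very end of the fingers, on their centre line; the grasp point (between the pads) lies 19 mm behind it (manip.hold_point_z is the distance from the TCP to the grasp point, in m); z points along the fingers, y is the direction in which the jaws open and shut (so a half turn about z gives the same grasp; the last joint's range is limited). The gripper opens to 85 mm and grips with 20 to 120 N. Pads are 22 mm wide; open, the fingers measure 114 mm over their backs; the gripper's body (76 mm by 85 mm) begins 54 mm behind the grasp point. The pads swing forward as they close: fully open they stand 13 mm farther back than shut.
Start: joints at [-1.36, 0.053, 1.613, -0, 1.476, -0.119], TCP at [0.202, -0.591, 0.231] pointing down, gripper open.
Joint ranges: [-3.01, 3.01], [-1.01, 2.22], [0.06, 2.58], [-1.02, 4.17], [0.09, 2.62], [-3.14, 3.14]. Speed limits (rad/s): [2.57, 2.57, 3.14, 3.14, 3.14, 3.14].

## Interface

Orientations are given as a unit quaternion [w, x, y, z].
In Python, from plant import monitor, grab_frame, camera_params, ticket, manip gives the robot as it stands.
- The arm moves only by the tool play_rows, never from a script. Its argument "commands" is a list of rows, each an object of numbers: "dx", "dy", "dz": the shift along the tool's x, y, z in cm; "rx", "ry", "rz": the turn, a rotation vector about the tool's x, y, z in rad; "claw": the closure, from 0 (fully open) to 1 (shut). In form: [{"dx": .., "dy": .., "dz": .., "rx": .., "ry": .., "rz": .., "claw": ..}, ...]. A call has 1 to 5 rows; each row is the pose to reach, as a shift and turn from the pose measured when the call began, along the tool's axes at that moment; what a row does not reach only later rows make up. A row lasts 1/10 s, in which the tool goes at most 50 mm and 8.59 degrees, less where a joint would pass 70% of its speed; a pose out of reach is approached as far as the arm can. A call with a gripper value outside its range is refused whole. The fingers move at their own pace and stop on an object; the grip force is fixed at half the most. Time passes only in rows, so rows that repeat a pose let the fingers close. It gives the time, the measured TCP pose, the force and the opening at its end, in the units of the state.
- monitor.state(): the state, without advancing time (a new reading comes with each control period).
- grab_frame(name): name is "scene" or "top" or "wrist"; returns the picture (480x640x3 uint8, blue, green, red); there is no depth.
- camera_params(name): a dict with "fx", "fy", "cx", "cy" (pixels), "rvec" (rotation vector, rad) and "tvec" (3), from world to camera coordinates, as OpenCV has them; the wrist camera has in their place "tool_from_camera" (4x4, takes a point from camera to tool coordinates, whose origin is the TCP and whose axes are the flange's). Camera axes: x right, y down, z forward; pixel columns grow to the right and rows downward; lengths in m; the calibration is good to about 2 mm. A picture is of the moment at which its call begins: read the wrist's pose just before it. camera_params takes no time and is no camera call.
- ticket.job_done(): hands the job in, once; it reports no verdict.
The state is a dict: "time": time; "joint_pos": joint angles; "joint_vel": joint speeds; "joint_efforts": joint torques, N m; "tool_pos": TCP position; "tool_rot": TCP orientation; "contact_force": force on the tool from outside, world axes, zero at the start; "ft_torque": the same for the moment, N m; "gripper_width": opening from 0.0 (shut) to 1.0 (fully open).
Only numpy, scipy, OpenCV 4.12 (cv2) and the standard library are available. Lean on these libraries where they do the work, as an engineer would, in place of code of your own. Each camera call takes 0.05 s, during which the arm holds its last target.

## Working session

There is one attempt and no reset: what is moved stays moved. The work goes in short steps, Python scripts to look and compute and a tool call to move; the robot and the scene stay as the last step left them, time stands still between calls to the robot, and variables do not carry over. Pictures are saved under pics/ and viewed, and the job is handed in when it is done.

Besides the shell and the picture viewer there is one more tool, called by a JSON object that holds its "op" and its "data", one argument or row to a line. play_rows: Moves the arm, as the interface text tells. Its arguments: {"type":"object","properties":{"commands":{"type":"array"}},"required":["commands"]}

```bash
mkdir -p pics; ls
python3 - <<'E'
from plant import monitor, grab_frame, camera_params, ticket, manip
import cv2
print(monitor.state())
for n in("scene","top","wrist"):
    cv2.imwrite(f"pics/{n}0.png",grab_frame(n)); print(n,camera_params(n))
print([a for a in dir(manip) if a[0]!='_'], manip.hold_point_z)
E
```

```text
pics
{'time': 0.0, 'joint_pos': array([-1.36001707e+00,  5.33601901e-02,  1.61428042e+00,  9.84180191e-06,
        1.47600945e+00, -1.18986637e-01]), 'joint_vel': array([-0.00091736, -0.00194663,  0.00154838, -0.00026911,  0.00125146,
       -0.00163756]), 'joint_efforts': array([-9.90602825e-05, -3.93684483e+01, -3.70180428e+01, -1.92738248e-04,
        7.05634229e-03,  7.72820794e-07]), 'tool_pos': array([ 0.20226883, -0.59071   ,  0.23006907]), 'tool_rot': array([-1.02784354e-03,  9.86437130e-01,  1.64136313e-01, -4.23038815e-05]), 'contact_force': array([ 0.56409053,  0.53966011, -0.77532979]), 'ft_torque': array([-0.00809608,  0.01772986, -0.02083514]), 'gripper_width': 1.0004583760476855}
scene {'fx': 537.2191279380211, 'fy': 537.2191279380211, 'cx': 319.22747400623064, 'cy': 235.10280473178912, 'rvec': array([ 2.21959544,  1.43455456, -0.40501073]), 'tvec': array([-0.22677029, -0.39365693,  1.55476113])}
top {'fx': 620.8255394944019, 'fy': 620.8255394944019, 'cx': 323.9586550071856, 'cy': 227.82007567420794, 'rvec': array([ 2.15658745, -2.13567742,  0.15899389]), 'tvec': array([-0.01243246,  0.58509757,  1.60173568])}
wrist {'fx': 407.0431703836973, 'fy': 407.0431703836973, 'cx': 319.0104744841602, 'cy': 239.0521209868172, 'tool_from_camera': array([[ 1.40114188e-04, -9.53252341e-01, -3.02175371e-01,
         7.71513241e-02],
       [ 9.99999811e-01,  3.14559231e-04, -5.28633959e-04,
        -7.67845198e-04],
       [ 5.98973611e-04, -3.02175239e-01,  9.53252205e-01,
        -1.43596911e-01],
       [ 0.00000000e+00,  0.00000000e+00,  0.00000000e+00,
         1.00000000e+00]])}
['IKError', 'hold_point_z'] 0.0187
```

View pics/scene0.png

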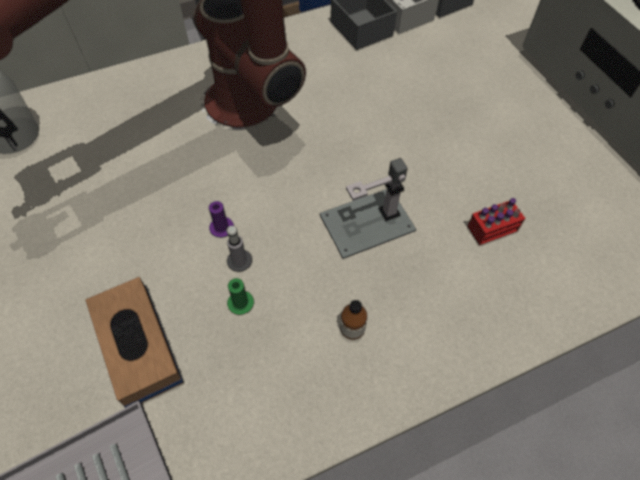

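View pics/top0.png

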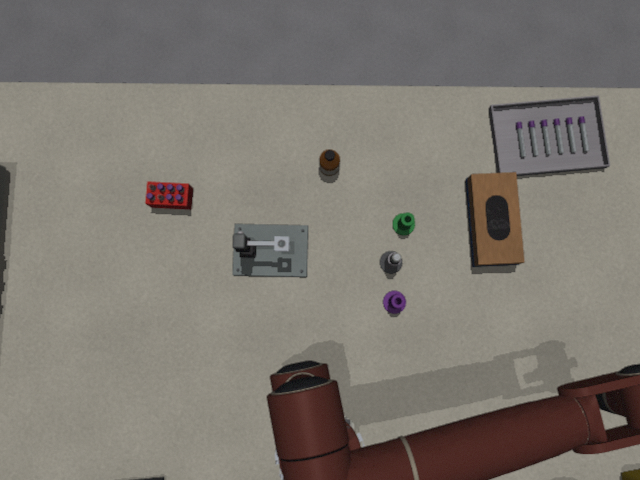

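View pics/wrist0.png

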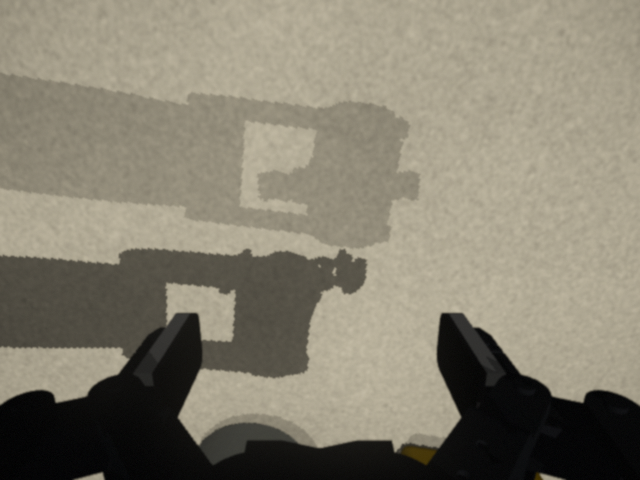

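Candidates for the cup (top view): purple (395,302), steel with the white probe (392,262), green (404,222). I choose the steel one and check it in a close crop.

```bash
cat > h.py <<'E'
import numpy as np, cv2
from plant import monitor, grab_frame, camera_params
from scipy.spatial.transform import Rotation as R
def KP(n):
    p=camera_params(n); K=np.array([[p['fx'],0,p['cx']],[0,p['fy'],p['cy']],[0,0,1.]])
    if n=='wrist':
        s=monitor.state(); q=s['tool_rot']; T=np.eye(4); T[:3,:3]=R.from_quat([q[1],q[2],q[3],q[0]]).as_matrix(); T[:3,3]=s['tool_pos']
        W=np.linalg.inv(T@p['tool_from_camera']); return K,W[:3,:3],W[:3,3]
    return K,R.from_rotvec(p['rvec']).as_matrix(),p['tvec']
def proj(n,P,kp=None):
    K,r,t=kp or KP(n); c=(np.atleast_2d(P)@r.T+t)@K.T; return c[:,:2]/c[:,2:]
def ray(n,uv,z,kp=None):
    K,r,t=kp or KP(n); d=r.T@np.linalg.inv(K)@[uv[0],uv[1],1]; o=-r.T@t; return o+d*(z-o[2])/d[2]
def tri(obs):
    A=[];b=[]
    for kp,uv in obs:
        K,r,t=kp; d=r.T@np.linalg.inv(K)@[uv[0],uv[1],1]; d/=np.linalg.norm(d); o=-r.T@t; M=np.eye(3)-np.outer(d,d); A.append(M); b.append(M@o)
    return np.linalg.lstsq(np.vstack(A),np.hstack(b),rcond=None)[0]
E
python3 - <<'E'
import cv2,numpy as np
a=cv2.imread('pics/top0.png');b=cv2.imread('pics/scene0.png')
z=lambda im,x,y,w,h,s:cv2.resize(im[y:y+h,x:x+w],None,fx=s,fy=s,interpolation=cv2.INTER_CUBIC)
cv2.imwrite('pics/c1.png',np.vstack([np.hstack([z(a,355,200,80,60*2,5//2*2)[:,:],z(a,225,210,100,120,4)[:,:]])]))
cv2.imwrite('pics/c2.png',z(b,310,140,120,120,5)); cv2.imwrite('pics/c3.png',z(b,190,190,80,130,4))
E
```

```text
(no output)
```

View pics/c1.png

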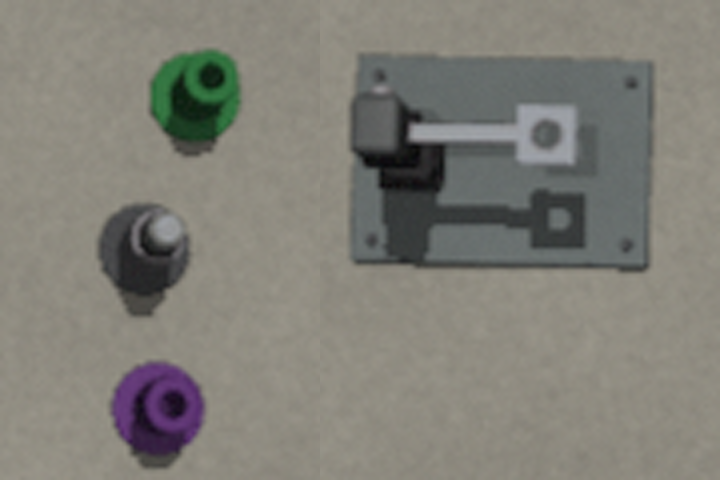

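View pics/c2.png

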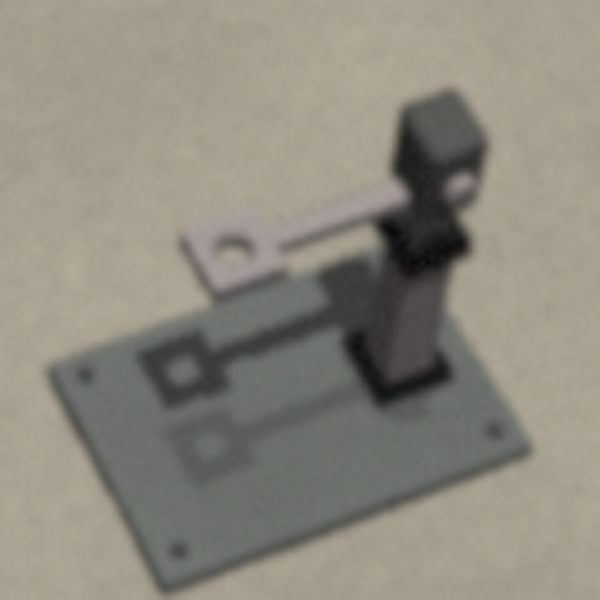

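View pics/c3.png

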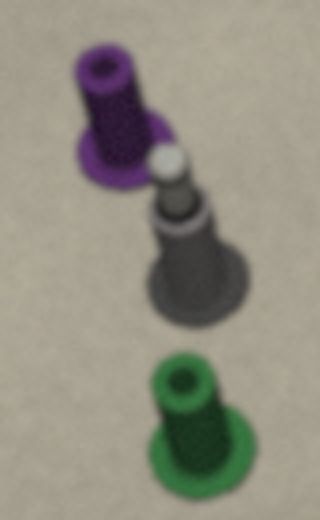

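```bash
cat > m1.py <<'E'
from h import *
from scipy.optimize import least_squares
t=KP('top');s=KP('scene')
T=lambda X,Y:((X-320+.5)/4-.5+225,(Y+.5)/4-.5+210)
S=lambda X,Y:((X+.5)/5-.5+310,(Y+.5)/5-.5+140)
print('probe top', tri([(t,(355+162/4-.4,200+232/4-.4)),(s,(190+168/4-.4,190+160/4-.4))]))
print('probe top@.14', ray('top',(395.1,257.6),.14),ray('scene',(231.6,229.6),.14))
print('cup foot', ray('top',(355+144/4-.4,200+249/4-.4),.006))
print('green rim', ray('top',(355+211/4-.4,200+77/4-.4),.09),'purple',ray('top',(355+171/4-.4,200+404/4-.4),.09))
c=np.array([[.07,.04],[.07,-.16],[-.07,-.16],[-.07,.04]])
tc=[T(358,54),T(652,62),T(648,266),T(352,262)]
sc={3:S(0,0)}
print([ray('top',u,.012) for u in tc])
print('scene',[ray('scene',S(*u),.012) for u in [(50,370),(165,583),(530,447)]])
print('eye',tri([(t,T(545,135)),(s,S(232,250))]))
print('button',tri([(t,T(380,89)),(s,S(461,188))]))
print('bottle',ray('top',(330,154),.125),'glove',ray('top',(494,190),.075),ray('top',(468,174),.075),ray('top',(470,265),.075))
E
python3 m1.py
```

```text
probe top [ 0.49895025 -0.18489461  0.13080446]
probe top@.14 [ 0.49815106 -0.18336722  0.14      ] [ 0.50484605 -0.18616606  0.14      ]
cup foot [ 0.49994387 -0.18678082  0.006     ]
green rim [ 0.60375977 -0.22149758  0.09      ] purple [ 0.39401917 -0.19409961  0.09      ]
[array([0.60015911, 0.23604021, 0.012     ]), array([0.59666471, 0.0374269 , 0.012     ]), array([0.45899144, 0.0382491 , 0.012     ]), array([0.4597362 , 0.23573567, 0.012     ])]
scene [array([0.4653847 , 0.03952714, 0.012     ]), array([0.59805872, 0.03901493, 0.012     ]), array([0.60222221, 0.23400359, 0.012     ])]
eye [0.52881777 0.09870123 0.15614675]
button [0.55329727 0.19775099 0.17728313]
bottle [ 0.7642808  -0.02029769  0.125     ] glove [ 0.68511014 -0.45157581  0.075     ] [ 0.72738712 -0.38441184  0.075     ] [ 0.48740075 -0.38374197  0.075     ]
```

```bash
cat > go.py <<'E'
import sys
from h import *
def go(x,y,z,yaw=np.pi/2):
    s=monitor.state(); q=s['tool_rot']; C=R.from_quat([q[1],q[2],q[3],q[0]])
    G=R.from_matrix(np.array([[np.cos(yaw),np.sin(yaw),0],[np.sin(yaw),-np.cos(yaw),0],[0,0,-1]]).T)
    # columns: tool x=(c,s,0), tool y=(s,-c,0), z=down
    G=R.from_matrix(np.column_stack([[np.cos(yaw),np.sin(yaw),0],[np.sin(yaw),-np.cos(yaw),0],[0,0,-1]]))
    d=C.inv().apply(np.array([x,y,z])-s['tool_pos'])*100
    print('d cm',d.round(2),'r',(C.inv()*G).as_rotvec().round(4),'t',round(s['time'],2),'pos',s['tool_pos'].round(4),'w',round(s['gripper_width'],3),'F',s['contact_force'].round(1))
if __name__=='__main__': go(*map(float,sys.argv[1:]))
E
python3 go.py .50 -.185 .25
```

```text
d cm [ 41.31 -28.76  -1.91] r [-1.3000e-03 -1.1000e-03 -1.2409e+00] t 0.15 pos [ 0.2023 -0.5908  0.2303] w 0.998 F [-0.2 -0.4 -0.6]
```

{"op": "play_rows", "data": {
  "commands": [
    {"dx": 41.3,"dy": -28.8,"dz": -1.9,"rx": 0,"ry": 0,"rz": -1.241,"claw": 0},
    {"dx": 41.3,"dy": -28.8,"dz": -1.9,"rx": 0,"ry": 0,"rz": -1.241,"claw": 0},
    {"dx": 41.3,"dy": -28.8,"dz": -1.9,"rx": 0,"ry": 0,"rz": -1.241,"claw": 0},
    {"dx": 41.3,"dy": -28.8,"dz": -1.9,"rx": 0,"ry": 0,"rz": -1.241,"claw": 0},
    {"dx": 41.3,"dy": -28.8,"dz": -1.9,"rx": 0,"ry": 0,"rz": -1.241,"claw": 0}
  ]
}}

```text
time: 0.65
tool_pos: [0.3506, -0.3878, 0.2403]
tool_rot: [-0.001, 0.856, 0.516, 0.0]
contact_force: [1.1, -0.4, 0.1]
gripper_width: 1.003
```

```bash
python3 go.py .50 -.185 .25
```

```text
d cm [24.91  3.76 -0.95] r [-3.000e-04 -1.200e-03 -4.854e-01] t 0.65 pos [ 0.3506 -0.3878  0.2403] w 1.003 F [ 1.1 -0.4  0.1]
```

{"op": "play_rows", "data": {
  "commands": [
    {"dx": 24.9,"dy": 3.76,"dz": -0.95,"rx": 0,"ry": 0,"rz": -0.485,"claw": 0},
    {"dx": 24.9,"dy": 3.76,"dz": -0.95,"rx": 0,"ry": 0,"rz": -0.485,"claw": 0},
    {"dx": 24.9,"dy": 3.76,"dz": -0.95,"rx": 0,"ry": 0,"rz": -0.485,"claw": 0},
    {"dx": 24.9,"dy": 3.76,"dz": -0.95,"rx": 0,"ry": 0,"rz": -0.485,"claw": 0},
    {"dx": 24.9,"dy": 3.76,"dz": -0.95,"rx": 0,"ry": 0,"rz": -0.485,"claw": 0}
  ]
}}

```text
time: 1.15
tool_pos: [0.4984, -0.1863, 0.2498]
tool_rot: [-0.0, 0.707, 0.707, 0.0]
contact_force: [1.2, -1.1, -0.1]
gripper_width: 1.001
```

{"op": "play_rows", "data": {
  "commands": [
    {"dx": 0,"dy": 0,"dz": 0,"rx": 0,"ry": 0,"rz": 0,"claw": 0}
  ]
}}

```text
time: 1.25
tool_pos: [0.5006, -0.1818, 0.2499]
tool_rot: [-0.001, 0.705, 0.71, 0.001]
contact_force: [-0.5, -0.8, -0.3]
gripper_width: 1.001
```

Run:
```python
from h import *
from go import go
go(.5,-.185,.25)
kp=KP('wrist'); im=grab_frame('wrist'); cv2.imwrite('pics/w1.png',im); np.savez('w1',K=kp[0],R=kp[1],t=kp[2])
print(proj('wrist',[[.5,-.185,.14],[.5,-.185,.09],[.5,-.185,0]],kp))
```

```text
d cm [-0.32 -0.07 -0.01] r [ 0.0011 -0.0026  0.0073] t 1.25 pos [ 0.5006 -0.1818  0.2499] w 1.001 F [-0.5 -0.8 -0.3]
[[318.46270602 240.916708  ]
 [318.51796228 221.26292744]
 [318.58418743 197.70768962]]
```

View pics/w1.png

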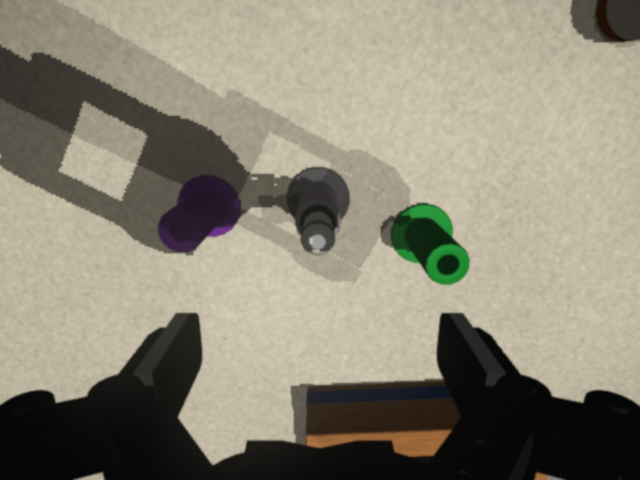

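The wrist view shows the white probe handle (318,238) in the steel cup, foot at (318,198), with purple to the left at (183,228) and green to the right at (447,264).

Run:
```python
from h import *
from go import go
d=np.load('w1.npz');kp=(d['K'],d['R'],d['t'])
print(ray('',(318.5,238),.14,kp),ray('',(318,198),.004,kp),ray('',(447,264),.09,kp))
go(.5005,-.1855,.15); go(.5005,-.1855,.103)
```

```text
[ 0.5000103  -0.18300258  0.14      ] [ 0.49943039 -0.18447287  0.004     ] [ 0.6026739  -0.21946965  0.09      ]
d cm [-0.21  0.1   9.96] r [-0.0002 -0.0016  0.0055] t 1.3 pos [ 0.4995 -0.1836  0.2496] w 1.002 F [-0.2  0.1 -0.5]
d cm [-0.22  0.1  14.66] r [-0.0002 -0.0016  0.0055] t 1.3 pos [ 0.4995 -0.1836  0.2496] w 1.002 F [-0.2  0.1 -0.5]
```

{"op": "play_rows", "data": {
  "commands": [
    {"dx": -0.05,"dy": 0,"dz": 5,"rx": 0,"ry": 0,"rz": 0.005,"claw": 0},
    {"dx": -0.05,"dy": 0,"dz": 9,"rx": 0,"ry": 0,"rz": 0.005,"claw": 0},
    {"dx": -0.05,"dy": 0,"dz": 13,"rx": 0,"ry": 0,"rz": 0.005,"claw": 0},
    {"dx": -0.05,"dy": 0,"dz": 14.65,"rx": 0,"ry": 0,"rz": 0.005,"claw": 0},
    {"dx": -0.05,"dy": 0,"dz": 14.65,"rx": 0,"ry": 0,"rz": 0.005,"claw": 0}
  ]
}}

```text
time: 1.8
tool_pos: [0.4962, -0.1835, 0.0989]
tool_rot: [-0.004, 0.708, 0.707, -0.001]
contact_force: [0.2, -0.4, 0.1]
gripper_width: 1.002
```

Run:
```python
from h import *
from go import go
go(.4998,-.184,.103)
cv2.imwrite('pics/w2.png',grab_frame('wrist'))
```

```text
d cm [-0.04  0.36 -0.41] r [-0.0075 -0.005  -0.0012] t 1.8 pos [ 0.4962 -0.1835  0.0989] w 1.002 F [ 0.2 -0.4  0.1]
```

View pics/w2.png

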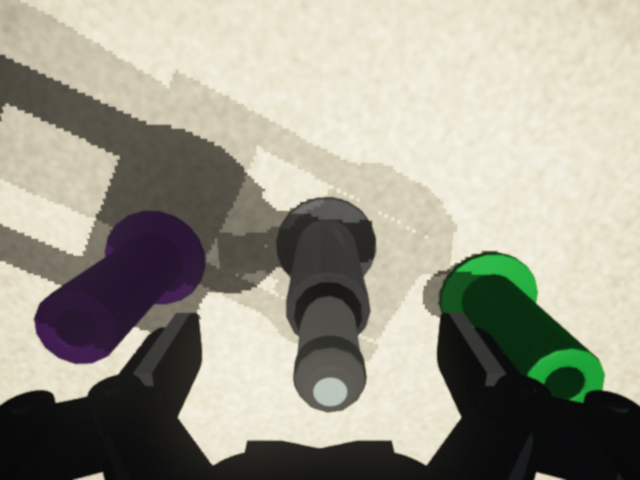

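The handle at (330,378) sits between the jaws, slightly to the right because the arm is still settling; I correct that and close.

{"op": "play_rows", "data": {
  "commands": [
    {"dx": 0,"dy": 0.36,"dz": -0.4,"rx": -0.007,"ry": -0.005,"rz": 0,"claw": 0},
    {"dx": 0,"dy": 0.36,"dz": -0.4,"rx": -0.007,"ry": -0.005,"rz": 0,"claw": 0},
    {"dx": 0,"dy": 0.36,"dz": -0.4,"rx": -0.007,"ry": -0.005,"rz": 0,"claw": 0}
  ]
}}

```text
time: 2.15
tool_pos: [0.5026, -0.185, 0.1076]
tool_rot: [0.004, 0.708, 0.707, 0.001]
contact_force: [-0.0, -0.5, -0.7]
gripper_width: 1.005
```

```bash
python3 go.py .4998 -.184 .103
```

```text
d cm [ 0.1  -0.28  0.45] r [ 0.0066  0.0037 -0.0012] t 2.15 pos [ 0.5026 -0.185   0.1076] w 1.005 F [-0.  -0.5 -0.7]
```

Run:
```python
from h import *
from go import go
for i in range(5):
    go(.4998,-.184,.103); grab_frame('wrist')
go(.4998,-.184,.103)
```

```text
d cm [ 0.1  -0.28  0.45] r [ 0.0066  0.0037 -0.0012] t 2.15 pos [ 0.5026 -0.185   0.1076] w 1.005 F [-0.  -0.5 -0.7]
d cm [ 0.08 -0.26  0.41] r [ 0.006   0.0034 -0.001 ] t 2.2 pos [ 0.5024 -0.1848  0.1071] w 0.998 F [0.  0.4 0.2]
d cm [ 0.06 -0.23  0.37] r [ 0.0053  0.003  -0.001 ] t 2.25 pos [ 0.5021 -0.1846  0.1067] w 1.0 F [-0.9 -0.3 -0.1]
d cm [ 0.05 -0.21  0.33] r [ 0.0047  0.0027 -0.0009] t 2.3 pos [ 0.5019 -0.1845  0.1063] w 1.006 F [0.4 1.1 0.9]
d cm [ 0.04 -0.2   0.3 ] r [ 0.0043  0.0024 -0.0009] t 2.35 pos [ 0.5017 -0.1844  0.106 ] w 0.997 F [-0.3 -0.1  0.3]
d cm [ 0.03 -0.19  0.28] r [ 0.004   0.0023 -0.0008] t 2.4 pos [ 0.5017 -0.1843  0.1059] w 1.001 F [-0.3  0.6 -1. ]
```

{"op": "play_rows", "data": {
  "commands": [
    {"dx": 0,"dy": -0.15,"dz": 0.2,"claw": 0},
    {"dx": 0,"dy": -0.15,"dz": 0.2,"claw": 0.3},
    {"dx": 0,"dy": -0.15,"dz": 0.2,"claw": 0.5},
    {"dx": 0,"dy": -0.15,"dz": 0.2,"claw": 0.5}
  ]
}}

```text
invalid input
```

Run:
```python
from h import *
from go import go
go(.4998,-.184,.103)
cv2.imwrite('pics/w3.png',grab_frame('wrist'))
```

```text
d cm [ 0.03 -0.19  0.28] r [ 0.004   0.0023 -0.0008] t 2.4 pos [ 0.5017 -0.1843  0.1059] w 1.001 F [-0.3  0.6 -1. ]
```

View pics/w3.png

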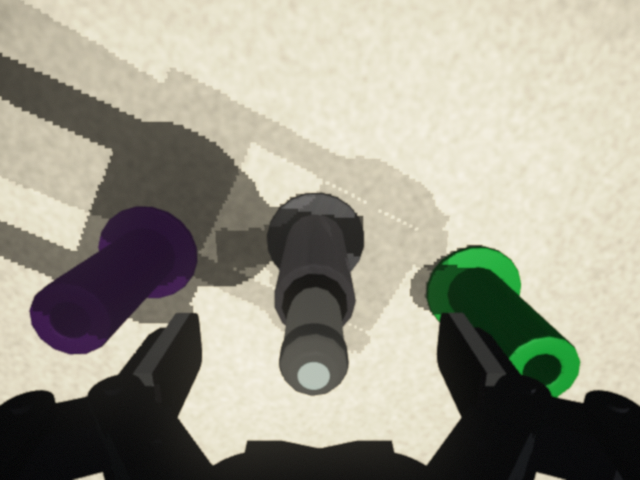

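The call was refused because every key is required. The handle is at (314,362), nearly centred.

{"op": "play_rows", "data": {
  "commands": [
    {"dx": 0,"dy": -0.15,"dz": 0.2,"rx": 0,"ry": 0,"rz": 0,"claw": 0},
    {"dx": 0,"dy": -0.15,"dz": 0.2,"rx": 0,"ry": 0,"rz": 0,"claw": 0.3},
    {"dx": 0,"dy": -0.15,"dz": 0.2,"rx": 0,"ry": 0,"rz": 0,"claw": 0.5},
    {"dx": 0,"dy": -0.15,"dz": 0.2,"rx": 0,"ry": 0,"rz": 0,"claw": 0.5}
  ]
}}

```text
time: 2.85
tool_pos: [0.5, -0.1842, 0.1036]
tool_rot: [0.002, 0.707, 0.707, 0.001]
contact_force: [-0.1, 0.1, 0.3]
gripper_width: 0.512
```

Run:
```python
from h import *
from go import go
go(.4998,-.184,.103)
cv2.imwrite('pics/w4.png',grab_frame('wrist'))
```

```text
d cm [ 0.02 -0.02  0.06] r [ 0.0036  0.002  -0.0009] t 2.85 pos [ 0.5    -0.1842  0.1036] w 0.512 F [-0.1  0.1  0.3]
```

View pics/w4.png

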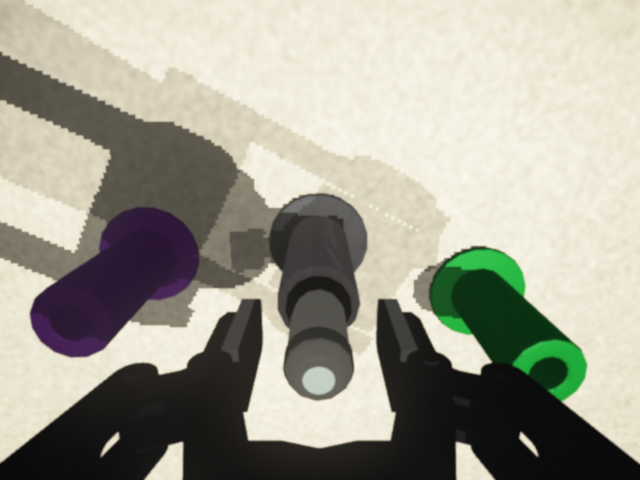

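The jaws are centred on the handle (319,360). I close them.

{"op": "play_rows", "data": {
  "commands": [
    {"dx": 0,"dy": 0,"dz": 0,"rx": 0,"ry": 0,"rz": 0,"claw": 0.8},
    {"dx": 0,"dy": 0,"dz": 0,"rx": 0,"ry": 0,"rz": 0,"claw": 0.9},
    {"dx": 0,"dy": 0,"dz": 0,"rx": 0,"ry": 0,"rz": 0,"claw": 1},
    {"dx": 0,"dy": 0,"dz": 0,"rx": 0,"ry": 0,"rz": 0,"claw": 1}
  ]
}}

```text
time: 3.3
tool_pos: [0.5001, -0.1843, 0.1038]
tool_rot: [0.002, 0.707, 0.707, 0.001]
contact_force: [-0.7, 0.4, 1.4]
gripper_width: 0.242
```

{"op": "play_rows", "data": {
  "commands": [
    {"dx": 0,"dy": 0,"dz": -2,"rx": 0,"ry": 0,"rz": 0,"claw": 1},
    {"dx": 0,"dy": 0,"dz": -4.5,"rx": 0,"ry": 0,"rz": 0,"claw": 1},
    {"dx": 0,"dy": 0,"dz": -8,"rx": 0,"ry": 0,"rz": 0,"claw": 1},
    {"dx": 0,"dy": 0,"dz": -12,"rx": 0,"ry": 0,"rz": 0,"claw": 1},
    {"dx": 0,"dy": 0,"dz": -16,"rx": 0,"ry": 0,"rz": 0,"claw": 1}
  ]
}}

```text
time: 3.8
tool_pos: [0.499, -0.1836, 0.2644]
tool_rot: [0.002, 0.707, 0.707, 0.0]
contact_force: [0.4, -0.3, -0.3]
gripper_width: 0.243
```

Run:
```python
from h import *
from go import go
go(.50,.0,.28);
cv2.imwrite('pics/w5.png',grab_frame('wrist'))
```

```text
d cm [18.36  0.09 -1.58] r [ 0.0027  0.0015 -0.0009] t 3.8 pos [ 0.499  -0.1836  0.2644] w 0.243 F [ 0.4 -0.3 -0.3]
```

View pics/w5.png

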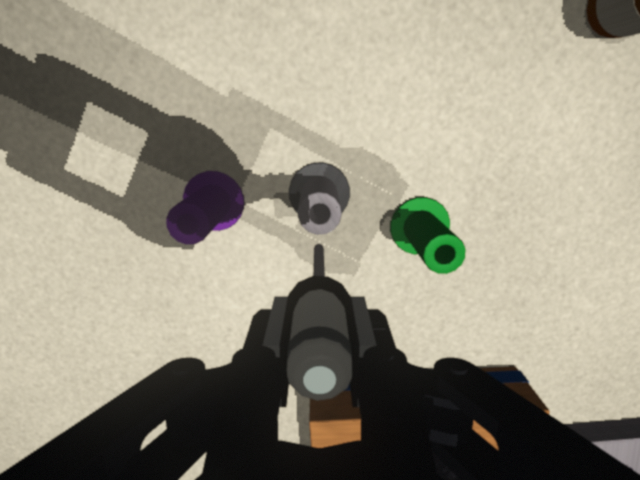

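The probe is held, its stem tip shows at (319,247), and the empty cup stands at (320,210). I carry it toward the eye.

Run:
```python
from h import *
from go import go
s=monitor.state();p=s['tool_pos']; 
kp=KP('wrist'); print(p,proj('',[p[0],p[1],p[2]-.0938] ,kp))
go(.529,.05,.30)
```

```text
[ 0.50209142 -0.18522186  0.27350926] [[317.45870983 242.37584396]]
d cm [23.5   2.71 -2.79] r [ 0.0145  0.0078 -0.0008] t 3.85 pos [ 0.5021 -0.1852  0.2735] w 0.237 F [ 1.3 -1.   4.7]
```

{"op": "play_rows", "data": {
  "commands": [
    {"dx": 4.5,"dy": 0.5,"dz": -2,"rx": 0,"ry": 0,"rz": 0,"claw": 1},
    {"dx": 9.5,"dy": 1,"dz": -2.8,"rx": 0,"ry": 0,"rz": 0,"claw": 1},
    {"dx": 14.5,"dy": 1.6,"dz": -2.8,"rx": 0,"ry": 0,"rz": 0,"claw": 1},
    {"dx": 19,"dy": 2.2,"dz": -2.8,"rx": 0,"ry": 0,"rz": 0,"claw": 1},
    {"dx": 22.5,"dy": 2.5,"dz": -2.8,"rx": 0,"ry": 0,"rz": 0,"claw": 1}
  ]
}}

```text
time: 4.35
tool_pos: [0.5267, 0.0427, 0.2997]
tool_rot: [0.008, 0.707, 0.707, 0.003]
contact_force: [-0.2, -0.0, -0.4]
gripper_width: 0.241
```

```bash
python3 go.py .528 .045 .30
```

```text
d cm [ 0.22  0.13 -0.03] r [0.0147 0.0071 0.001 ] t 4.35 pos [0.5267 0.0427 0.2997] w 0.241 F [-0.2 -0.  -0.4]
```

{"op": "play_rows", "data": {
  "commands": [
    {"dx": 0,"dy": 0,"dz": 0,"rx": 0.015,"ry": 0.007,"rz": 0.001,"claw": 1},
    {"dx": 0,"dy": 0,"dz": 0,"rx": 0.015,"ry": 0.007,"rz": 0.001,"claw": 1},
    {"dx": 0,"dy": 0,"dz": 0,"rx": 0.015,"ry": 0.007,"rz": 0.001,"claw": 1},
    {"dx": 0,"dy": 0,"dz": 0,"rx": 0.015,"ry": 0.007,"rz": 0.001,"claw": 1}
  ]
}}

```text
time: 4.75
tool_pos: [0.5267, 0.0416, 0.2995]
tool_rot: [-0.0, 0.708, 0.706, -0.0]
contact_force: [0.4, 0.1, -2.5]
gripper_width: 0.24
```

Run:
```python
from h import *
from go import go
grab_frame('wrist');grab_frame('wrist')
go(.528,.045,.30)
kp=KP('wrist'); im=grab_frame('wrist'); cv2.imwrite('pics/w6.png',im); np.savez('w6',K=kp[0],R=kp[1],t=kp[2]);go(.528,.045,.30)
cv2.imwrite('pics/s6.png',cv2.resize(grab_frame('scene')[100:260,290:450],None,fx=3.7,fy=3.7,interpolation=cv2.INTER_CUBIC))
```

```text
d cm [ 0.33  0.12 -0.03] r [-0.0002  0.0002 -0.0019] t 4.85 pos [0.5267 0.0417 0.2997] w 0.241 F [ 0.8 -0.6 -1.1]
d cm [ 0.32  0.13 -0.03] r [-0.0002  0.0002 -0.0017] t 4.9 pos [0.5267 0.0418 0.2997] w 0.239 F [ 0.2 -0.3 -0.3]
```

View pics/w6.png

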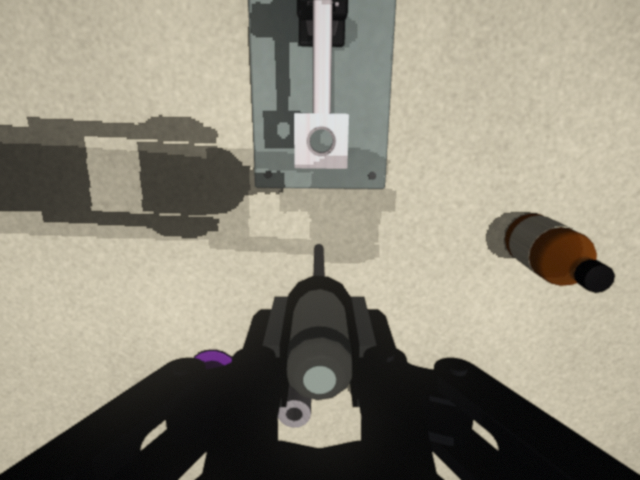

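View pics/s6.png

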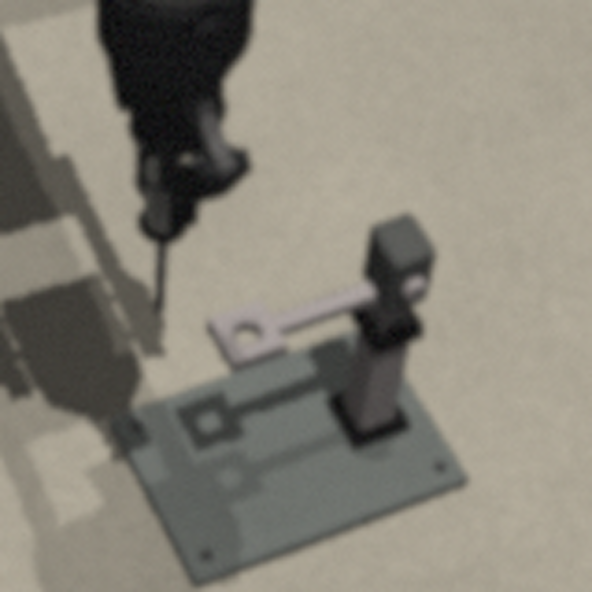

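```bash
cat >> h.py <<'E'
def ld(f): d=np.load(f); return d['K'],d['R'],d['t']
E
python3 - <<'E'
from h import *
w=ld('w6.npz');t=KP('top');s=KP('scene')
T=lambda X,Y:((X-320+.5)/4-.5+225,(Y+.5)/4-.5+210)
S=lambda X,Y:((X+.5)/3.7-.5+290,(Y+.5)/3.7-.5+100)
eu=[(t,T(545,135)),(s,S(245,335)),(w,(321,140))]
print(tri(eu),tri(eu[::2]),tri(eu[1:]),tri(eu[:2]))
for z in (.147,.152,.157,.162,.167,.177): print(z,[ray('',u,z,k)[:2].round(4) for k,u in eu], 'plate w', np.ptp([ray('',(294,114),z,w)[0],ray('',(348,114),z,w)[0]]).round(4), np.ptp([ray('',(294.5,157),z,w)[0],ray('',(347.5,157),z,w)[0]]).round(4))
print('foot',[ray('',u,.012,w).round(4) for u in [(256,187),(385,187)]])
print('tip',[ray('',(319,248),z,w).round(4) for z in (.206,)])
im=cv2.imread('pics/w6.png'); cv2.imwrite('pics/w6c.png',cv2.resize(im[0:200,230:430],None,fx=3,fy=3,interpolation=cv2.INTER_CUBIC))
E
```

```text
[0.52835779 0.09924534 0.15315279] [0.52839928 0.09947242 0.15430856] [0.52753082 0.09958325 0.15183211] [0.52896101 0.09863218 0.154263  ]
0.147 [array([0.53  , 0.0994]), array([0.5242, 0.1012]), array([0.5278, 0.0996])] plate w 0.0376 0.038
0.152 [array([0.5294, 0.0991]), array([0.5274, 0.0992]), array([0.5277, 0.0999])] plate w 0.0369 0.0374
0.157 [array([0.5287, 0.0987]), array([0.5306, 0.0973]), array([0.5277, 0.1002])] plate w 0.0363 0.0367
0.162 [array([0.5281, 0.0984]), array([0.5338, 0.0954]), array([0.5277, 0.1006])] plate w 0.0357 0.0361
0.167 [array([0.5275, 0.098 ]), array([0.537 , 0.0934]), array([0.5277, 0.1009])] plate w 0.035 0.0355
0.177 [array([0.5263, 0.0973]), array([0.5435, 0.0895]), array([0.5276, 0.1016])] plate w 0.0338 0.0342
foot [array([0.4588, 0.0417, 0.012 ]), array([0.5966, 0.0414, 0.012 ])]
tip [array([0.5263, 0.0388, 0.206 ])]
```

View pics/w6c.png

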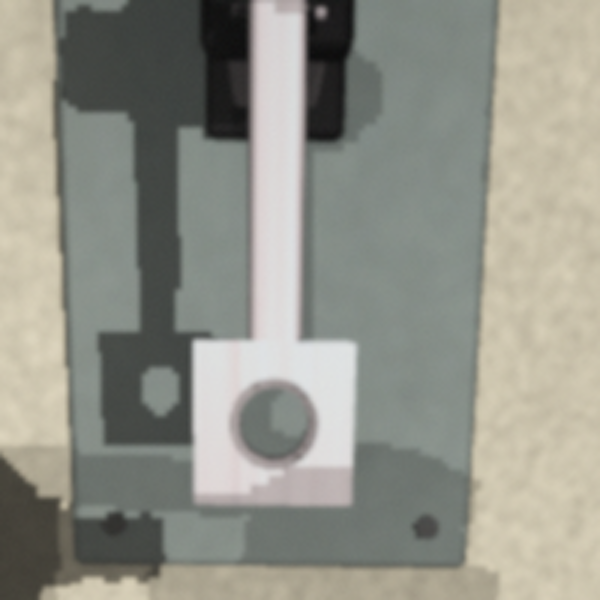

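Run:
```python
from h import *
from go import go
w=ld('w6.npz');s=KP('scene')
u=((157.5)/3.7-.5+290,315.5/3.7-.5+100);print(u)
print(proj('scene',[[.5263,.0388,.206],[.5267,.0418,.206]]),tri([(s,u),(w,(319,248))]))
go(.528,.1015,.285)
```

```text
(332.06756756756755, 184.77027027027026)
[[331.58118494 183.89265513]
 [332.94650103 183.56716592]] [0.52688187 0.03885028 0.20421727]
d cm [5.95 0.11 1.47] r [-0.0001  0.0001 -0.0015] t 4.95 pos [0.5268 0.042  0.2998] w 0.238 F [-0.6  0.6 -0.7]
```

{"op": "play_rows", "data": {
  "commands": [
    {"dx": 3,"dy": 0.1,"dz": 0.5,"rx": 0,"ry": 0,"rz": 0,"claw": 1},
    {"dx": 5.5,"dy": 0.1,"dz": 1.5,"rx": 0,"ry": 0,"rz": 0,"claw": 1},
    {"dx": 6,"dy": 0.1,"dz": 2.0,"rx": 0,"ry": 0,"rz": 0,"claw": 1},
    {"dx": 6,"dy": 0.1,"dz": 2.2,"rx": 0,"ry": 0,"rz": 0,"claw": 1},
    {"dx": 6,"dy": 0.1,"dz": 2.2,"rx": 0,"ry": 0,"rz": 0,"claw": 1}
  ]
}}

```text
time: 5.45
tool_pos: [0.5278, 0.1013, 0.2775]
tool_rot: [0.0, 0.708, 0.706, -0.0]
contact_force: [-0.8, 0.5, -0.5]
gripper_width: 0.241
```

Run:
```python
from h import *
from go import go
for i in range(4):grab_frame('top')
go(.528,.102,.275)
kp=KP('wrist'); im=grab_frame('wrist'); np.savez('w7',K=kp[0],R=kp[1],t=kp[2]);go(.528,.102,.275)
a=cv2.resize(im[150:350,220:420],None,fx=2.9,fy=2.9,interpolation=cv2.INTER_CUBIC)
b=cv2.resize(grab_frame('scene')[140:240,320:420],(580,580),interpolation=cv2.INTER_CUBIC)
cv2.imwrite('pics/w7.png',a);cv2.imwrite('pics/s7.png',b)
```

```text
d cm [ 0.08 -0.01  0.33] r [ 0.0008  0.0003 -0.0026] t 5.65 pos [0.5281 0.1012 0.2783] w 0.239 F [ 0.  -0.4 -0.5]
d cm [ 0.07 -0.01  0.33] r [ 0.0008  0.0002 -0.0024] t 5.7 pos [0.5281 0.1013 0.2783] w 0.241 F [-1.1 -0.1 -0.5]
```

View pics/w7.png

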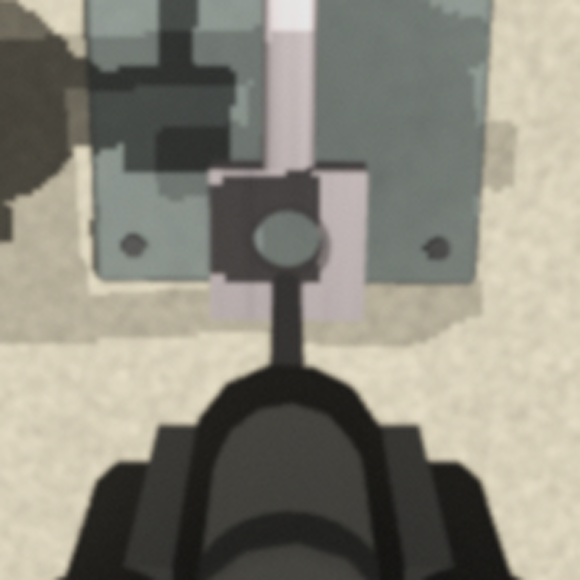

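View pics/s7.png

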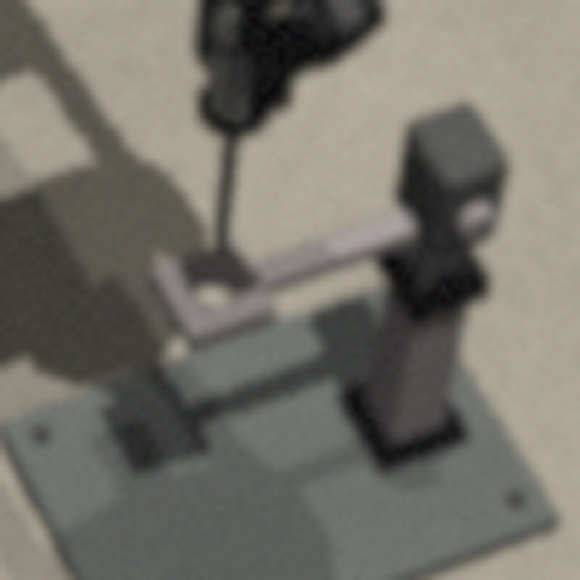

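Run:
```python
from h import *
w=ld('w7.npz'); print(ray('',(319.3,233),.154,w), ray('',(319.3,248),.183,w), proj('',[.528,.0985,.154],w))
S=lambda X,Y:((X+.5)/5.8-.5+320,(Y+.5)/5.8-.5+140)
s=KP('scene'); print(ray('',S(216,290),.154,s),ray('',S(220,250),.183,s),tri([(s,S(216,290)),(w,(319.3,233))]),tri([(s,S(220,250)),(w,(319.3,248))]))
```

```text
[0.52798658 0.09877847 0.154     ] [0.52796251 0.09777131 0.183     ] [[319.32045028 233.38808271]]
[0.52812949 0.10115425 0.154     ] [0.53069579 0.09949685 0.183     ] [0.52859186 0.09994204 0.15583037] [0.52909526 0.09877239 0.18263478]
```

{"op": "play_rows", "data": {
  "commands": [
    {"dx": 0.08,"dy": 0,"dz": 1.5,"rx": 0,"ry": 0,"rz": 0,"claw": 1},
    {"dx": 0.08,"dy": 0,"dz": 3.5,"rx": 0,"ry": 0,"rz": 0,"claw": 1},
    {"dx": 0.08,"dy": 0,"dz": 5.5,"rx": 0,"ry": 0,"rz": 0,"claw": 1},
    {"dx": 0.08,"dy": 0,"dz": 7.5,"rx": 0,"ry": 0,"rz": 0,"claw": 1},
    {"dx": 0.08,"dy": 0,"dz": 9,"rx": 0,"ry": 0,"rz": 0,"claw": 1}
  ]
}}

```text
time: 6.25
tool_pos: [0.5271, 0.1021, 0.1855]
tool_rot: [-0.001, 0.708, 0.706, -0.001]
contact_force: [-0.4, 0.6, -1.4]
gripper_width: 0.24
```

Run:
```python
from h import *
from go import go
for i in range(3):grab_frame('top')
go(.528,.102,.17)
b=cv2.resize(grab_frame('scene')[140:240,320:420],(580,580),interpolation=cv2.INTER_CUBIC)
cv2.imwrite('pics/s8.png',b)
```

```text
d cm [-0.01  0.08  1.65] r [-0.0024  0.0004 -0.0024] t 6.4 pos [0.5272 0.1021 0.1865] w 0.246 F [-0.2  0.5 -1.6]
```

View pics/s8.png

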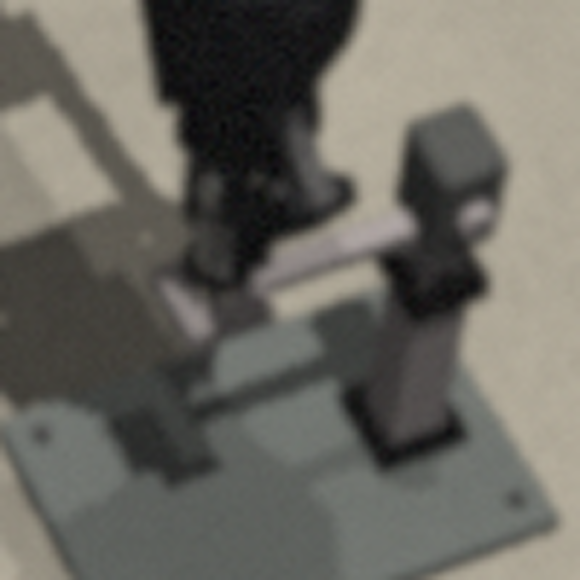

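The stem is through the hole: the collar at (210,275 in the crop) is just above the eye and no side force shows. I lower in small steps and watch the force.

{"op": "play_rows", "data": {
  "commands": [
    {"dx": 0,"dy": 0.05,"dz": 0.6,"rx": 0,"ry": 0,"rz": 0,"claw": 1},
    {"dx": 0,"dy": 0.05,"dz": 1.0,"rx": 0,"ry": 0,"rz": 0,"claw": 1},
    {"dx": 0,"dy": 0.05,"dz": 1.2,"rx": 0,"ry": 0,"rz": 0,"claw": 1},
    {"dx": 0,"dy": 0.05,"dz": 1.3,"rx": 0,"ry": 0,"rz": 0,"claw": 1}
  ]
}}

```text
time: 6.85
tool_pos: [0.5286, 0.1022, 0.175]
tool_rot: [0.0, 0.708, 0.706, 0.0]
contact_force: [-0.3, -0.3, -0.5]
gripper_width: 0.242
```

{"op": "play_rows", "data": {
  "commands": [
    {"dx": 0,"dy": 0,"dz": 0.1,"rx": 0,"ry": 0,"rz": 0,"claw": 1},
    {"dx": 0,"dy": 0,"dz": 0.15,"rx": 0,"ry": 0,"rz": 0,"claw": 1}
  ]
}}

```text
time: 7.05
tool_pos: [0.5287, 0.1022, 0.1739]
tool_rot: [0.0, 0.708, 0.706, 0.0]
contact_force: [-1.0, 0.3, 1.2]
gripper_width: 0.24
```

{"op": "play_rows", "data": {
  "commands": [
    {"dx": 0,"dy": 0,"dz": 0.1,"rx": 0,"ry": 0,"rz": 0,"claw": 1},
    {"dx": 0,"dy": 0,"dz": 0.15,"rx": 0,"ry": 0,"rz": 0,"claw": 1}
  ]
}}

```text
time: 7.25
tool_pos: [0.5288, 0.1022, 0.1738]
tool_rot: [0.0, 0.708, 0.706, 0.0]
contact_force: [-3.2, -0.0, 6.6]
gripper_width: 0.244
```

Contact at TCP z = 0.1738, so the collar rests on the eye and the eye is at about 0.160. I release.

{"op": "play_rows", "data": {
  "commands": [
    {"dx": 0,"dy": 0,"dz": 0,"rx": 0,"ry": 0,"rz": 0,"claw": 0.7},
    {"dx": 0,"dy": 0,"dz": 0,"rx": 0,"ry": 0,"rz": 0,"claw": 0.5},
    {"dx": 0,"dy": 0,"dz": 0,"rx": 0,"ry": 0,"rz": 0,"claw": 0.3},
    {"dx": 0,"dy": 0,"dz": 0,"rx": 0,"ry": 0,"rz": 0,"claw": 0.2},
    {"dx": 0,"dy": 0,"dz": 0,"rx": 0,"ry": 0,"rz": 0,"claw": 0.2}
  ]
}}

```text
time: 7.75
tool_pos: [0.5287, 0.1022, 0.1736]
tool_rot: [0.0, 0.708, 0.706, 0.0]
contact_force: [0.2, 0.2, -0.9]
gripper_width: 0.802
```

{"op": "play_rows", "data": {
  "commands": [
    {"dx": 0,"dy": 0,"dz": -2,"rx": 0,"ry": 0,"rz": 0,"claw": 0.2},
    {"dx": 0,"dy": 0,"dz": -4.5,"rx": 0,"ry": 0,"rz": 0,"claw": 0.1},
    {"dx": 0,"dy": 0,"dz": -8,"rx": 0,"ry": 0,"rz": 0,"claw": 0},
    {"dx": 0,"dy": 0,"dz": -11,"rx": 0,"ry": 0,"rz": 0,"claw": 0},
    {"dx": 0,"dy": 0,"dz": -11,"rx": 0,"ry": 0,"rz": 0,"claw": 0}
  ]
}}

```text
time: 8.25
tool_pos: [0.5311, 0.1024, 0.2896]
tool_rot: [0.004, 0.708, 0.706, 0.004]
contact_force: [-0.3, -0.6, 0.0]
gripper_width: 1.005
```

Run:
```python
from h import *
from go import go
for i in range(2):grab_frame('top')
go(.528,.197,.28)
kp=KP('wrist'); im=grab_frame('wrist'); np.savez('w9',K=kp[0],R=kp[1],t=kp[2])
cv2.imwrite('pics/w9.png',im)
b=cv2.resize(grab_frame('scene')[140:240,320:420],(580,580),interpolation=cv2.INTER_CUBIC)
cv2.imwrite('pics/s9.png',b); go(.528,.197,.28)
```

```text
d cm [ 9.47 -0.13  0.42] r [ 0.002   0.0002 -0.0022] t 8.35 pos [0.529  0.1023 0.2843] w 1.0 F [-0.9  0.2 -0.6]
d cm [ 9.48 -0.02  0.18] r [-0.0023  0.0005 -0.0022] t 8.45 pos [0.528  0.1022 0.2818] w 1.0 F [-0.3 -0.3 -0.6]
```

View pics/w9.png

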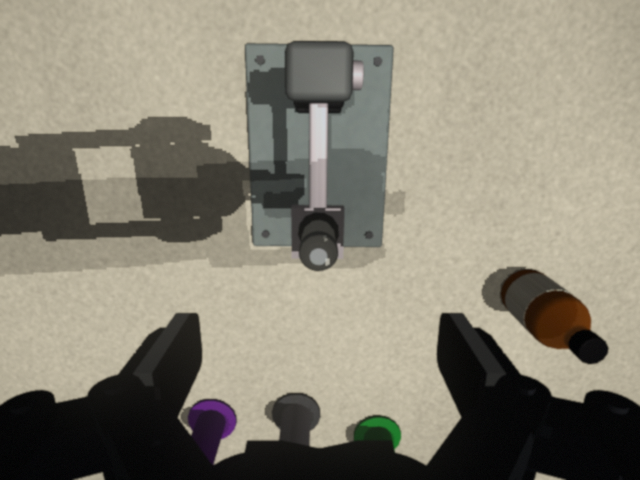

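View pics/s9.png

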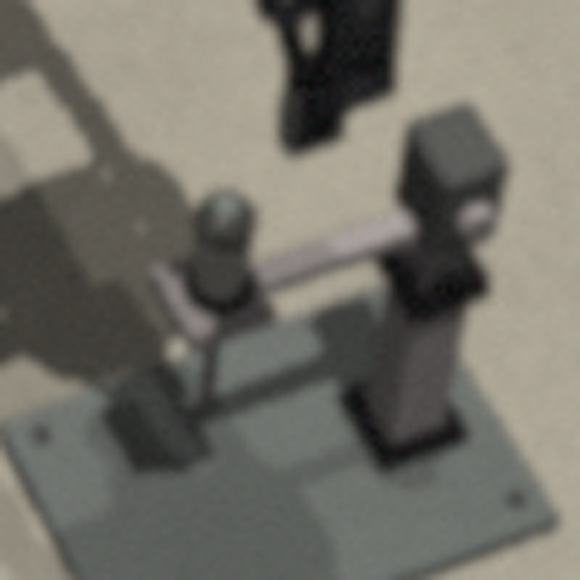

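The probe hangs in the eye at wrist (318,230) with its collar on the plate, and the cup stands at (296,410). Next I fit the stand model (x, y, post extension) to the pictures by overlay.

```bash
cat > ov.py <<'E'
from h import *
def draw(im,kp,x0,y0,w,h,sc,x,y,d,yaw=0):
    a=cv2.resize(im[y0:y0+h,x0:x0+w],None,fx=sc,fy=sc,interpolation=cv2.INTER_CUBIC)
    c,s=np.cos(yaw),np.sin(yaw)
    def poly(P,col):
        P=np.array(P); Q=np.column_stack([x+c*P[:,0]-s*P[:,1],y+s*P[:,0]+c*P[:,1],P[:,2]])
        u=(proj('',Q,kp)-[x0,y0]+.5)*sc
        cv2.polylines(a,[u.round().astype(int)],True,col,1,cv2.LINE_AA)
    sq=lambda hx,hy,z,cx=0,cy=0:[[cx+hx,cy+hy,z],[cx+hx,cy-hy,z],[cx-hx,cy-hy,z],[cx-hx,cy+hy,z]]
    poly(sq(.07,.1,.012,0,-.06),(0,255,0)); poly(sq(.018,.018,.125),(0,255,255))
    poly(sq(.018,.015,.187+d),(255,255,0)); poly(sq(.018,.015,.137+d),(255,0,255)); poly(sq(.018,.018,.147+d,0,-.1),(0,0,255))
    t=np.linspace(0,6.28,24); poly(np.column_stack([0*t+.025,.008*np.cos(t),.162+d+.008*np.sin(t)]),(0,128,255))
    return a
E
python3 - <<'E'
from ov import *
s=KP('scene');w=ld('w9.npz');im=cv2.imread('pics/scene0.png');iw=cv2.imread('pics/w9.png')
for d in (.006,.013):
    cv2.imwrite(f'pics/o_{int(d*1000)}.png',np.hstack([draw(im,s,360,140,60,100,6,.529,.1975,d),draw(iw,w,225,30,180,240,2.5,.529,.1985,d)[:600]]))
E
```

```text
(no output)
```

View pics/o_6.png

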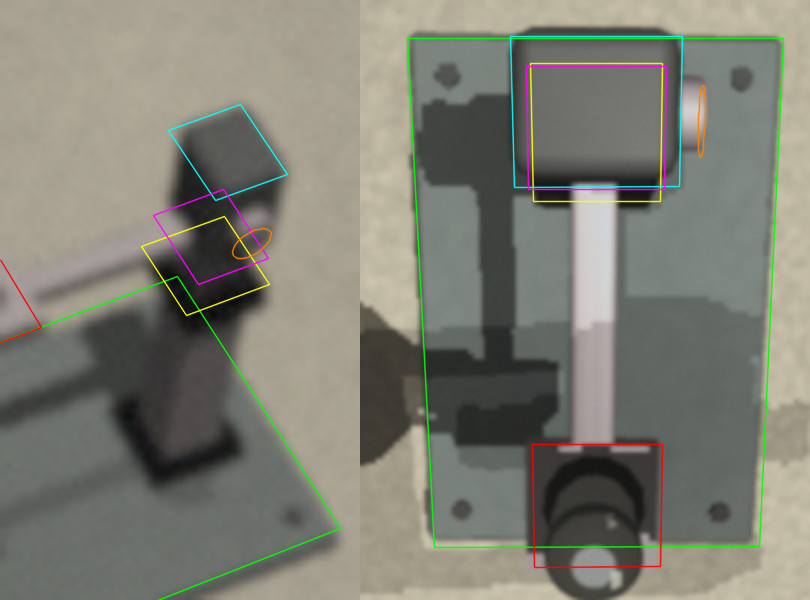

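View pics/o_13.png

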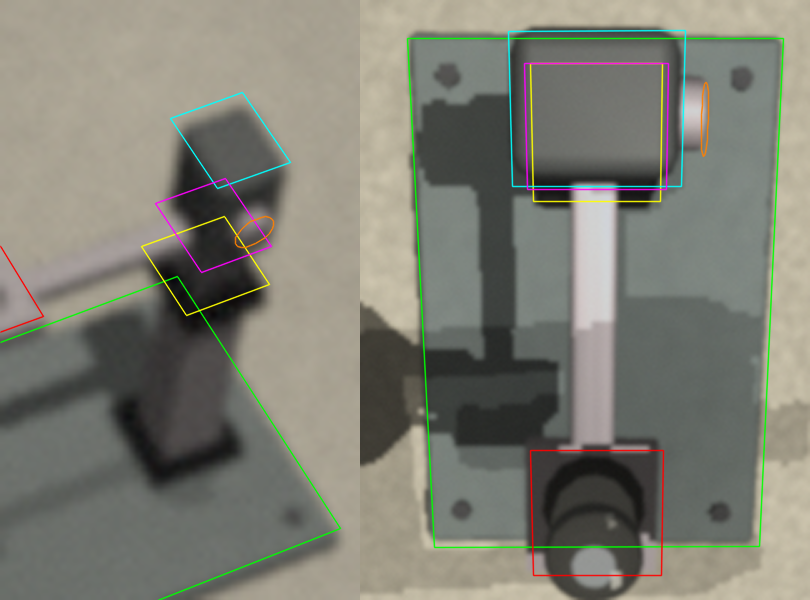

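Run:
```python
from h import *
im=grab_frame('scene'); cv2.imwrite('pics/scene9.png',im)
a=cv2.resize(im[150:215,375:425],None,fx=9,fy=9,interpolation=cv2.INTER_LANCZOS4)
im=grab_frame('top'); cv2.imwrite('pics/top9.png',im)
b=cv2.resize(im[225:270,225:300],None,fx=9,fy=9,interpolation=cv2.INTER_LANCZOS4)
b=b[:,:340]
a=cv2.convertScaleAbs(a,alpha=1.7); b=cv2.convertScaleAbs(b,alpha=1.7)
b=cv2.copyMakeBorder(b,0,a.shape[0]-b.shape[0],0,0,0)
cv2.imwrite('pics/z9.png',np.hstack([a,b]))
```

```text
(no output)
```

View pics/z9.png

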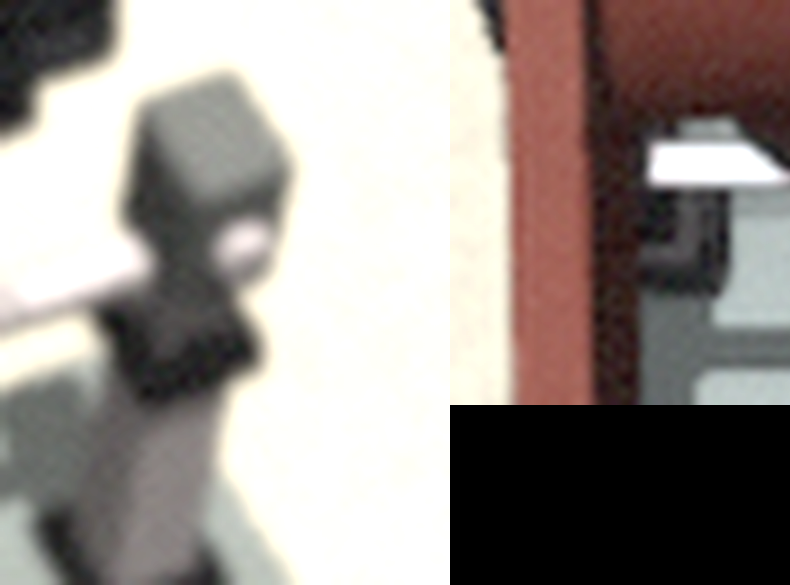

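Post extension: the probe contact gives 13.0 mm (eye 0.160), and the wrist outline width and grip top agree at 12 to 14.5 mm. Next I move above the grip.

{"op": "play_rows", "data": {
  "commands": [
    {"dx": 4,"dy": -0.1,"dz": 0,"rx": 0,"ry": 0,"rz": 0,"claw": 0},
    {"dx": 8,"dy": -0.2,"dz": 0,"rx": 0,"ry": 0,"rz": -0.002,"claw": 0},
    {"dx": 9.4,"dy": -0.2,"dz": 0,"rx": 0,"ry": 0,"rz": -0.002,"claw": 0},
    {"dx": 9.5,"dy": -0.2,"dz": 0,"rx": 0,"ry": 0,"rz": -0.002,"claw": 0},
    {"dx": 9.5,"dy": -0.2,"dz": 0,"rx": 0,"ry": 0,"rz": -0.002,"claw": 0}
  ]
}}

```text
time: 9.05
tool_pos: [0.5259, 0.1967, 0.2807]
tool_rot: [-0.001, 0.707, 0.707, -0.002]
contact_force: [0.7, -0.5, -0.4]
gripper_width: 1.001
```

Run:
```python
from ov import *
from go import go
for i in range(5):grab_frame('top')
go(.53,.1975,.155)
kp=KP('wrist'); im=grab_frame('wrist'); np.savez('w10',K=kp[0],R=kp[1],t=kp[2]);go(.53,.1975,.155)
cv2.imwrite('pics/w10.png',im)
cv2.imwrite('pics/w10c.png',draw(im,kp,240,120,160,160,3.6,.529,.1985,.013))
```

```text
d cm [ 0.14  0.4  12.65] r [-0.0028  0.0007 -0.0017] t 9.3 pos [0.5263 0.1962 0.2815] w 1.001 F [ 0.8 -0.6  0.5]
d cm [ 0.12  0.41 12.65] r [-0.0027  0.0006 -0.0015] t 9.35 pos [0.5263 0.1964 0.2815] w 1.0 F [ 0.2 -0.2 -0. ]
```

View pics/w10.png

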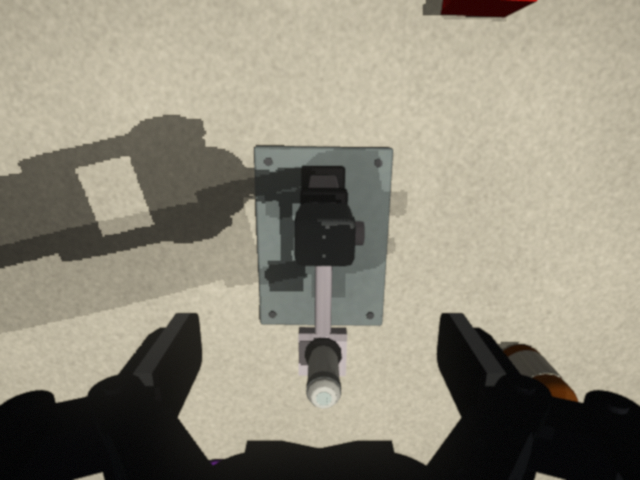

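View pics/w10c.png

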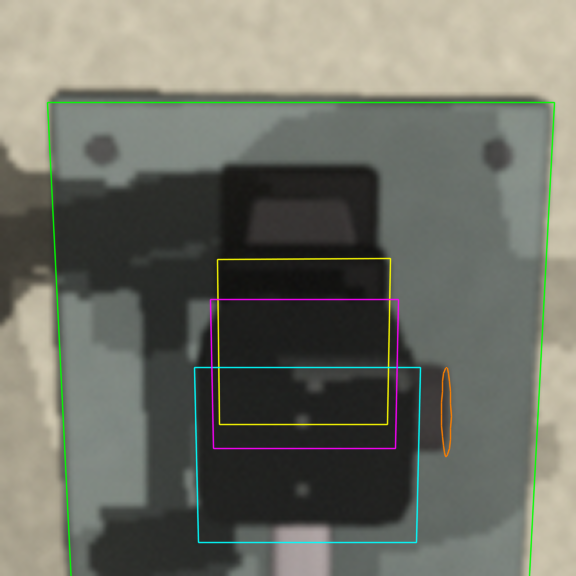

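The grip block in view (centre about (325,235)) agrees with the model to about 0.3 mm in x and 2 mm in y, with the button on the right. I descend.

{"op": "play_rows", "data": {
  "commands": [
    {"dx": 0.15,"dy": 0.35,"dz": 1,"rx": 0,"ry": 0,"rz": 0,"claw": 0},
    {"dx": 0.15,"dy": 0.35,"dz": 2.5,"rx": 0,"ry": 0,"rz": 0,"claw": 0},
    {"dx": 0.15,"dy": 0.35,"dz": 4.5,"rx": 0,"ry": 0,"rz": 0,"claw": 0},
    {"dx": 0.15,"dy": 0.35,"dz": 6,"rx": 0,"ry": 0,"rz": 0,"claw": 0},
    {"dx": 0.15,"dy": 0.35,"dz": 6.5,"rx": 0,"ry": 0,"rz": 0,"claw": 0}
  ]
}}

```text
time: 9.85
tool_pos: [0.5281, 0.1974, 0.2129]
tool_rot: [-0.002, 0.708, 0.707, -0.003]
contact_force: [0.1, 0.1, -1.0]
gripper_width: 1.0
```

Run:
```python
from ov import *
from go import go
for i in range(3):grab_frame('top')
go(.5297,.198,.153)
```

```text
d cm [0.03 0.04 6.32] r [-0.0034  0.0008 -0.0015] t 10.0 pos [0.5295 0.1978 0.2162] w 1.0 F [-0.4 -0.1  0.7]
```

{"op": "play_rows", "data": {
  "commands": [
    {"dx": 0,"dy": 0,"dz": 1.5,"rx": -0.002,"ry": 0,"rz": 0,"claw": 0},
    {"dx": 0,"dy": 0,"dz": 3,"rx": -0.003,"ry": 0,"rz": 0,"claw": 0},
    {"dx": 0,"dy": 0,"dz": 4.5,"rx": -0.003,"ry": 0,"rz": 0,"claw": 0},
    {"dx": 0,"dy": 0,"dz": 5.7,"rx": -0.003,"ry": 0,"rz": 0,"claw": 0},
    {"dx": 0,"dy": 0,"dz": 6.1,"rx": -0.003,"ry": 0,"rz": 0,"claw": 0}
  ]
}}

```text
time: 10.5
tool_pos: [0.5279, 0.1974, 0.1524]
tool_rot: [-0.001, 0.708, 0.707, -0.002]
contact_force: [0.3, 0.2, -0.2]
gripper_width: 1.0
```

Run:
```python
from ov import *
from go import go
for i in range(4):grab_frame('top')
go(.5297,.198,.153)
im=grab_frame('wrist');cv2.imwrite('pics/w11.png',im)
```

```text
d cm [0.02 0.01 0.26] r [ 0.0003  0.0007 -0.0015] t 10.7 pos [0.5296 0.1978 0.1556] w 0.997 F [ 0.8  1.1 -0.7]
```

View pics/w11.png

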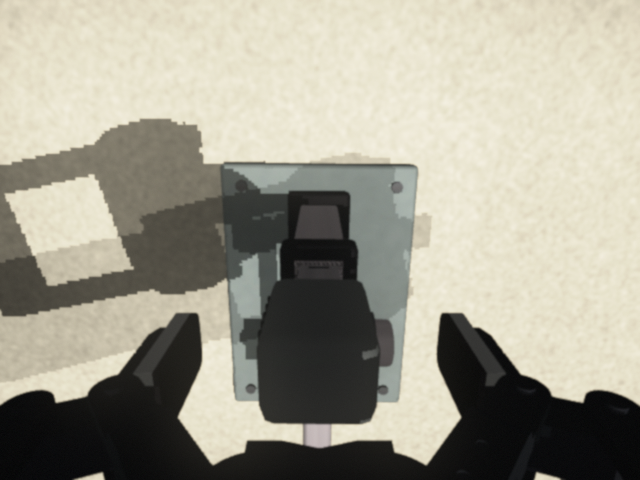

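The jaws straddle the grip, with the button at (383,343) facing the right finger. The rim and post are visible at (319,265), so I zoom in on them.

Run:
```python
import cv2
im=cv2.imread('pics/w11.png');a=cv2.resize(im[230:290,270:370],None,fx=8,fy=8,interpolation=cv2.INTER_CUBIC)
cv2.imwrite('pics/w11c.png',cv2.convertScaleAbs(a,alpha=2.2))
```

```text
(no output)
```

View pics/w11c.png

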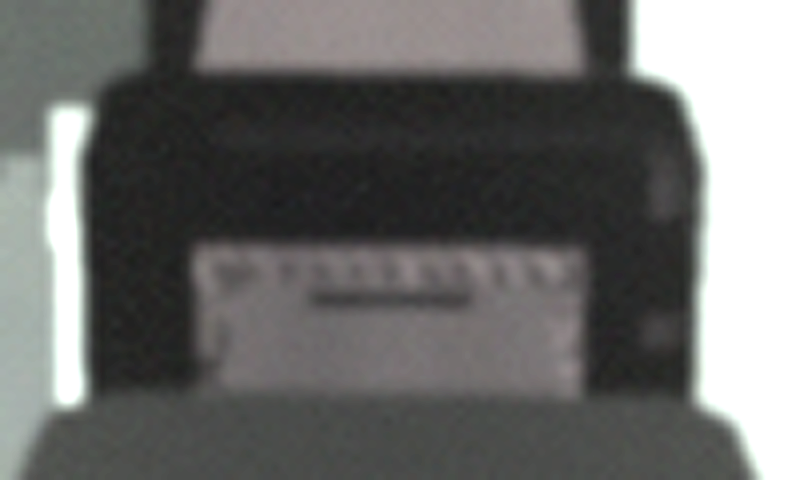

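Run:
```python
from h import *
from go import go
kp=KP('wrist');go(.53,.198,.153)
for yy in (.2055,.2065,.2085):
  print(yy,[(round(z,4),proj('',[.5288,yy,z],kp)[0].round(1)) for z in (.125,.126,.127,.128,.129,.13)])
```

```text
d cm [0.01 0.01 0.3 ] r [ 0.001   0.0005 -0.0015] t 10.75 pos [0.5299 0.1979 0.156 ] w 1.004 F [-0.2 -0.3 -0.6]
0.2055 [(0.125, array([317.4, 270.2])), (0.126, array([317.4, 271. ])), (0.127, array([317.4, 271.9])), (0.128, array([317.4, 272.7])), (0.129, array([317.4, 273.5])), (0.13, array([317.4, 274.4]))]
0.2065 [(0.125, array([317.4, 268.2])), (0.126, array([317.4, 269. ])), (0.127, array([317.4, 269.8])), (0.128, array([317.4, 270.6])), (0.129, array([317.4, 271.5])), (0.13, array([317.4, 272.3]))]
0.2085 [(0.125, array([317.4, 264.1])), (0.126, array([317.4, 264.9])), (0.127, array([317.4, 265.7])), (0.128, array([317.4, 266.5])), (0.129, array([317.4, 267.3])), (0.13, array([317.4, 268.2]))]
```

The thin 10 mm line is about 3 mm above the rim, so the post is about 13.0 mm out, matching the contact estimate. I pinch now.

{"op": "play_rows", "data": {
  "commands": [
    {"dx": 0.05,"dy": 0,"dz": 0.25,"rx": 0,"ry": 0,"rz": 0,"claw": 0.2},
    {"dx": 0.05,"dy": 0,"dz": 0.25,"rx": 0,"ry": 0,"rz": 0,"claw": 0.4},
    {"dx": 0.05,"dy": 0,"dz": 0.25,"rx": 0,"ry": 0,"rz": 0,"claw": 0.47},
    {"dx": 0.05,"dy": 0,"dz": 0.25,"rx": 0,"ry": 0,"rz": 0,"claw": 0.47}
  ]
}}

```text
time: 11.15
tool_pos: [0.5309, 0.1985, 0.154]
tool_rot: [0.001, 0.708, 0.707, 0.001]
contact_force: [4.1, 1.0, -1.3]
gripper_width: 0.528
```

Run:
```python
from ov import *
from go import go
go(.5297,.1985,.153)
im=grab_frame('wrist');cv2.imwrite('pics/w12.png',im)
go(.5297,.1985,.153)
```

```text
d cm [ 0.   -0.12  0.1 ] r [ 0.0039  0.0001 -0.0016] t 11.15 pos [0.5309 0.1985 0.154 ] w 0.528 F [ 4.1  1.  -1.3]
d cm [ 0.   -0.11  0.1 ] r [ 0.0036  0.0001 -0.0017] t 11.2 pos [0.5308 0.1985 0.154 ] w 0.532 F [ 3.6  0.2 -0.5]
```

View pics/w12.png

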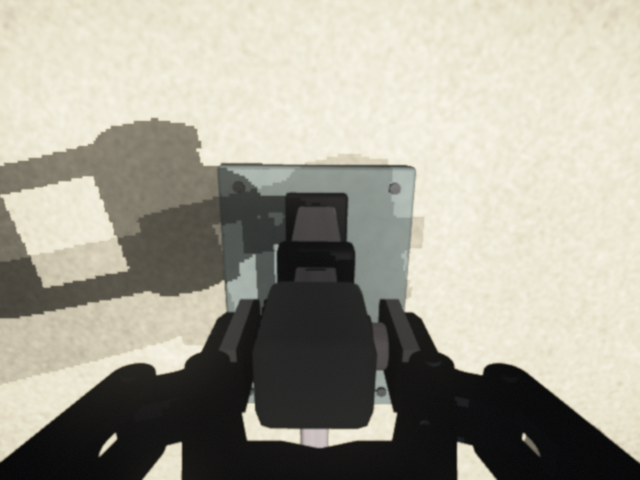

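{"op": "play_rows", "data": {
  "commands": [
    {"dx": 0,"dy": -0.1,"dz": 0,"rx": 0.003,"ry": 0,"rz": 0,"claw": 0.53},
    {"dx": 0,"dy": -0.1,"dz": 0,"rx": 0.003,"ry": 0,"rz": 0,"claw": 0.6},
    {"dx": 0,"dy": -0.1,"dz": 0,"rx": 0.003,"ry": 0,"rz": 0,"claw": 0.8},
    {"dx": 0,"dy": -0.1,"dz": 0,"rx": 0.003,"ry": 0,"rz": 0,"claw": 1},
    {"dx": 0,"dy": -0.1,"dz": 0,"rx": 0.003,"ry": 0,"rz": 0,"claw": 1}
  ]
}}

```text
time: 11.7
tool_pos: [0.5296, 0.1984, 0.1534]
tool_rot: [0.0, 0.708, 0.707, 0.0]
contact_force: [-2.4, 0.5, -4.1]
gripper_width: 0.42
```

Run:
```python
from ov import *
from go import go
go(.5297,.1985,.153)
im=grab_frame('wrist');cv2.imwrite('pics/w13.png',im)
go(.5297,.1985,.153)
```

```text
d cm [0.01 0.01 0.04] r [ 0.0004  0.0002 -0.0017] t 11.7 pos [0.5296 0.1984 0.1534] w 0.42 F [-2.4  0.5 -4.1]
d cm [0.01 0.01 0.06] r [ 0.0004  0.0001 -0.0017] t 11.75 pos [0.5296 0.1984 0.1536] w 0.422 F [-1.7  0.8 -5.2]
```

View pics/w13.png

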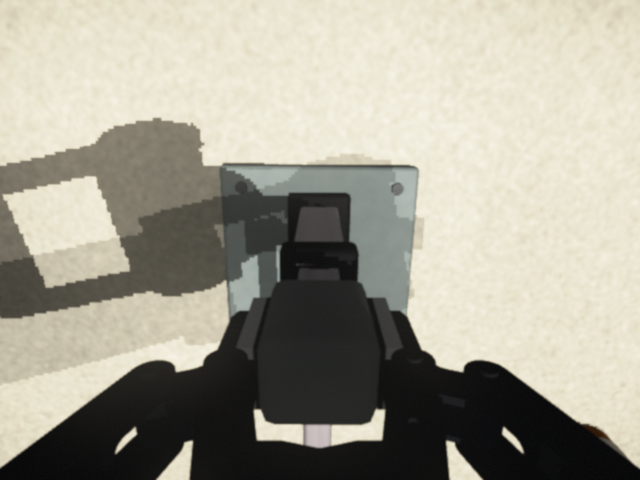

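The button is in: the opening reads 0.42 and −4 to −5 N of weight is carried. I re-read the scale before raising.

Run:
```python
import cv2,numpy as np
c=[]
for n in ('w12','w13'):
    im=cv2.imread(f'pics/{n}.png');a=cv2.resize(im[235:290,270:370],None,fx=8,fy=5.4,interpolation=cv2.INTER_CUBIC);c.append(cv2.convertScaleAbs(a,alpha=3))
cv2.imwrite('pics/cmp.png',np.vstack(c))
```

```text
(no output)
```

View pics/cmp.png

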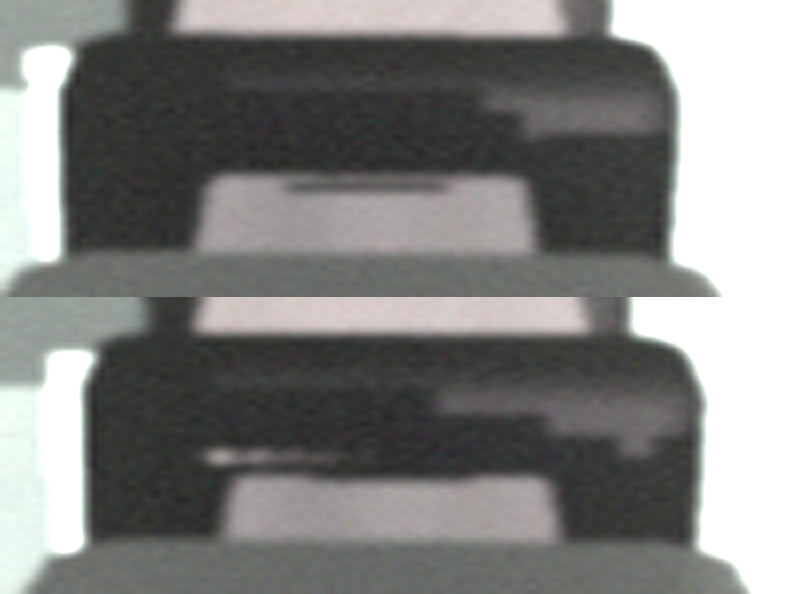

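The post slid about 3 mm down as the jaws seated; the 10 mm line is now level with the rim. So I raise about 49 mm, then trim by the marks.

{"op": "play_rows", "data": {
  "commands": [
    {"dx": 0,"dy": 0,"dz": -0.7,"rx": 0,"ry": 0,"rz": 0,"claw": 1},
    {"dx": 0,"dy": 0,"dz": -1.4,"rx": 0,"ry": 0,"rz": 0,"claw": 1},
    {"dx": 0,"dy": 0,"dz": -2.1,"rx": 0,"ry": 0,"rz": 0,"claw": 1},
    {"dx": 0,"dy": 0,"dz": -2.8,"rx": 0,"ry": 0,"rz": 0,"claw": 1},
    {"dx": 0,"dy": 0,"dz": -3.3,"rx": 0,"ry": 0,"rz": 0,"claw": 1}
  ]
}}

```text
time: 12.25
tool_pos: [0.5296, 0.1985, 0.1876]
tool_rot: [0.0, 0.708, 0.707, 0.0]
contact_force: [-2.2, -0.0, -5.4]
gripper_width: 0.421
```

Run:
```python
from ov import *
from go import go
for i in range(3):grab_frame('top')
go(.5297,.1985,.203)
```

```text
d cm [ 0.01  0.02 -1.58] r [ 0.0007  0.0001 -0.0017] t 12.4 pos [0.5296 0.1984 0.1872] w 0.423 F [-3.3 -0.3 -4.3]
```

{"op": "play_rows", "data": {
  "commands": [
    {"dx": 0,"dy": 0,"dz": -0.5,"rx": 0,"ry": 0,"rz": 0,"claw": 1},
    {"dx": 0,"dy": 0,"dz": -1.0,"rx": 0,"ry": 0,"rz": 0,"claw": 1},
    {"dx": 0,"dy": 0,"dz": -1.4,"rx": 0,"ry": 0,"rz": 0,"claw": 1},
    {"dx": 0,"dy": 0,"dz": -1.55,"rx": 0,"ry": 0,"rz": 0,"claw": 1},
    {"dx": 0,"dy": 0,"dz": -1.55,"rx": 0,"ry": 0,"rz": 0,"claw": 1}
  ]
}}

```text
time: 12.9
tool_pos: [0.5296, 0.1984, 0.2031]
tool_rot: [0.0, 0.708, 0.707, 0.0]
contact_force: [-2.3, -1.1, -3.7]
gripper_width: 0.419
```

Run:
```python
from ov import *
from go import go
for i in range(4):grab_frame('top')
go(.5297,.1985,.203)
kp=KP('wrist');im=grab_frame('wrist');cv2.imwrite('pics/w14.png',im); np.savez('w14',K=kp[0],R=kp[1],t=kp[2])
cv2.imwrite('pics/w14c.png',cv2.convertScaleAbs(cv2.resize(im[190:300,260:380],None,fx=5.4,fy=5.4,interpolation=cv2.INTER_CUBIC),alpha=2.5))
b=grab_frame('scene');cv2.imwrite('pics/scene14.png',b)
cv2.imwrite('pics/s14.png',cv2.convertScaleAbs(cv2.resize(b[130:215,350:430],None,fx=7,fy=7,interpolation=cv2.INTER_CUBIC),alpha=1.6))
go(.5297,.1985,.203)
```

```text
d cm [ 0.    0.02 -0.03] r [ 0.0007  0.0001 -0.0016] t 13.1 pos [0.5295 0.1985 0.2027] w 0.417 F [-2.7 -0.4 -3.6]
d cm [ 0.    0.01 -0.04] r [ 0.0007  0.0001 -0.0016] t 13.2 pos [0.5296 0.1985 0.2026] w 0.418 F [-2.   0.3 -3.8]
```

View pics/w14c.png

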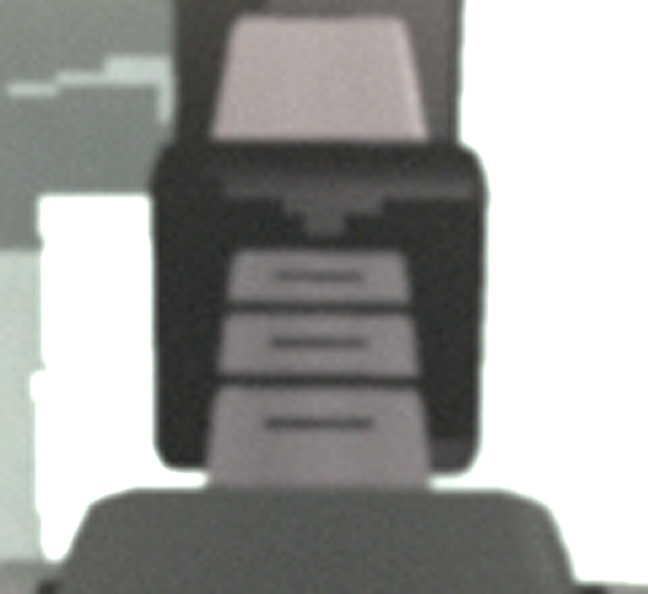

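View pics/s14.png

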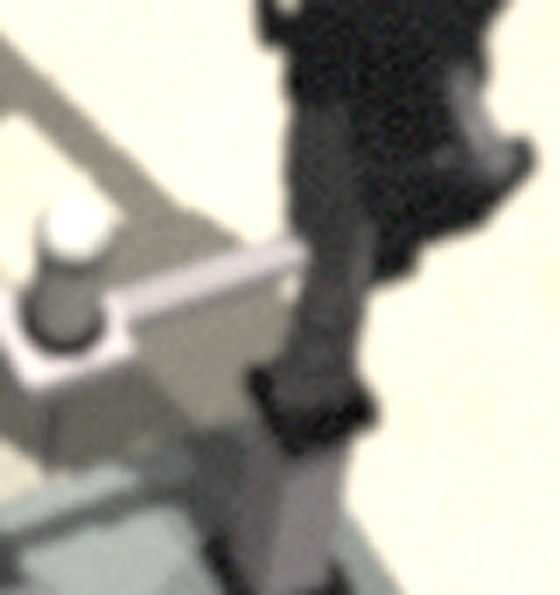

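Run:
```python
from h import *
from scipy.optimize import curve_fit
im=cv2.cvtColor(cv2.imread('pics/w14.png'),cv2.COLOR_BGR2GRAY).astype(float)
p=im[225:285,313:327].mean(1); q=im[225:285,304:311].mean(1)
print('mid',list(zip(range(225,285),p.round().astype(int)))); print('side',list(zip(range(225,285),q.round().astype(int))))
kp=ld('w14.npz')
print(proj('',[[.5288,.2085,z] for z in (.125,.135,.145,.155,.165,.175)],kp)[:,1])
```

```text
mid [(225, np.int64(33)), (226, np.int64(34)), (227, np.int64(34)), (228, np.int64(33)), (229, np.int64(30)), (230, np.int64(27)), (231, np.int64(26)), (232, np.int64(26)), (233, np.int64(23)), (234, np.int64(20)), (235, np.int64(22)), (236, np.int64(33)), (237, np.int64(45)), (238, np.int64(49)), (239, np.int64(48)), (240, np.int64(41)), (241, np.int64(37)), (242, np.int64(45)), (243, np.int64(50)), (244, np.int64(49)), (245, np.int64(41)), (246, np.int64(30)), (247, np.int64(29)), (248, np.int64(40)), (249, np.int64(48)), (250, np.int64(51)), (251, np.int64(49)), (252, np.int64(42)), (253, np.int64(34)), (254, np.int64(41)), (255, np.int64(49)), (256, np.int64(51)), (257, np.int64(50)), (258, np.int64(45)), (259, np.int64(32)), (260, np.int64(24)), (261, np.int64(31)), (262, np.int64(44)), (263, np.int64(51)), (264, np.int64(52)), (265, np.int64(52)), (266, np.int64(49)), (267, np.int64(41)), (268, np.int64(33)), (269, np.int64(41)), (270, np.int64(50)), (271, np.int64(52)), (272, np.int64(52)), (273, np.int64(52)), (274, np.int64(52)), (275, np.int64(52)), (276, np.int64(52)), (27
[... 811 characters left out ...]
nt64(49)), (256, np.int64(50)), (257, np.int64(49)), (258, np.int64(43)), (259, np.int64(32)), (260, np.int64(24)), (261, np.int64(30)), (262, np.int64(43)), (263, np.int64(48)), (264, np.int64(50)), (265, np.int64(50)), (266, np.int64(48)), (267, np.int64(47)), (268, np.int64(45)), (269, np.int64(46)), (270, np.int64(49)), (271, np.int64(49)), (272, np.int64(49)), (273, np.int64(49)), (274, np.int64(50)), (275, np.int64(49)), (276, np.int64(49)), (277, np.int64(50)), (278, np.int64(49)), (279, np.int64(46)), (280, np.int64(40)), (281, np.int64(37)), (282, np.int64(35)), (283, np.int64(35)), (284, np.int64(35))]
[235.56859494 240.94836148 246.81126531 253.22544948 260.27250401
 268.05095499]
```

Lines 10 to 50 are visible and equally spaced, and the third broad line lies at the rim edge. Reading with the bias seen at the known 13.0 mm position, the post is at about 59.2 mm. I trim up 0.8 mm.

{"op": "play_rows", "data": {
  "commands": [
    {"dx": 0,"dy": 0,"dz": -0.1,"rx": 0,"ry": 0,"rz": 0,"claw": 1},
    {"dx": 0,"dy": 0,"dz": -0.1,"rx": 0,"ry": 0,"rz": 0,"claw": 1},
    {"dx": 0,"dy": 0,"dz": -0.1,"rx": 0,"ry": 0,"rz": 0,"claw": 1},
    {"dx": 0,"dy": 0,"dz": -0.1,"rx": 0,"ry": 0,"rz": 0,"claw": 1}
  ]
}}

```text
time: 13.6
tool_pos: [0.5296, 0.1984, 0.2035]
tool_rot: [0.0, 0.708, 0.707, 0.0]
contact_force: [-2.2, 0.6, -5.0]
gripper_width: 0.415
```

Run:
```python
from ov import *
from go import go
for i in range(8):grab_frame('top')
go(.5297,.1985,.2034)
kp=KP('wrist');im=grab_frame('wrist');cv2.imwrite('pics/w15.png',im); np.savez('w15',K=kp[0],R=kp[1],t=kp[2])
g=cv2.cvtColor(im,cv2.COLOR_BGR2GRAY).astype(float)[225:285,313:327].mean(1)
print([(225+i,int(g[i])) for i in range(8,60)])
print(proj('',[[.5288,.2085,z] for z in (.125,.135,.145,.155,.165,.175)],kp)[:,1])
cv2.imwrite('pics/w15c.png',cv2.convertScaleAbs(cv2.resize(im[220:290,270:370],None,fx=8,fy=8,interpolation=cv2.INTER_CUBIC),alpha=2.5))
b=grab_frame('scene');cv2.imwrite('pics/scene15.png',b)
s=KP('scene'); 
go(.5297,.1985,.203)
```

```text
d cm [0.01 0.02 0.02] r [ 0.0006  0.0002 -0.0017] t 14.0 pos [0.5295 0.1984 0.2036] w 0.421 F [-1.9  0.1 -4.3]
[(233, 22), (234, 21), (235, 24), (236, 33), (237, 45), (238, 49), (239, 47), (240, 40), (241, 37), (242, 45), (243, 49), (244, 48), (245, 41), (246, 29), (247, 28), (248, 40), (249, 48), (250, 50), (251, 49), (252, 41), (253, 34), (254, 41), (255, 49), (256, 50), (257, 50), (258, 44), (259, 32), (260, 23), (261, 31), (262, 44), (263, 50), (264, 52), (265, 51), (266, 49), (267, 40), (268, 32), (269, 41), (270, 49), (271, 52), (272, 52), (273, 52), (274, 52), (275, 51), (276, 52), (277, 52), (278, 51), (279, 47), (280, 40), (281, 36), (282, 34), (283, 34), (284, 34)]
[235.02007713 240.35559573 246.16830022 252.52520343 259.50648226
 267.20887695]
d cm [0.01 0.01 0.06] r [ 0.0007  0.0001 -0.0016] t 14.1 pos [0.5296 0.1984 0.2036] w 0.417 F [-1.  -0.4 -5.1]
```

View pics/w15c.png

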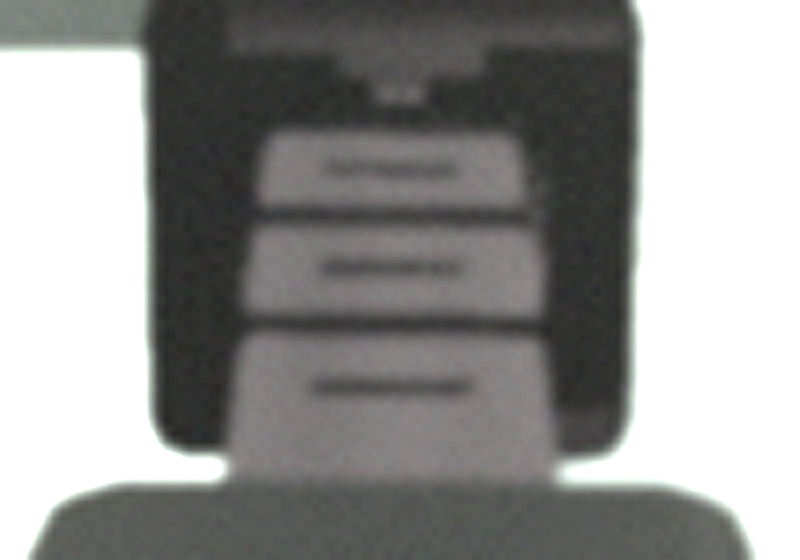

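View pics/scene15.png

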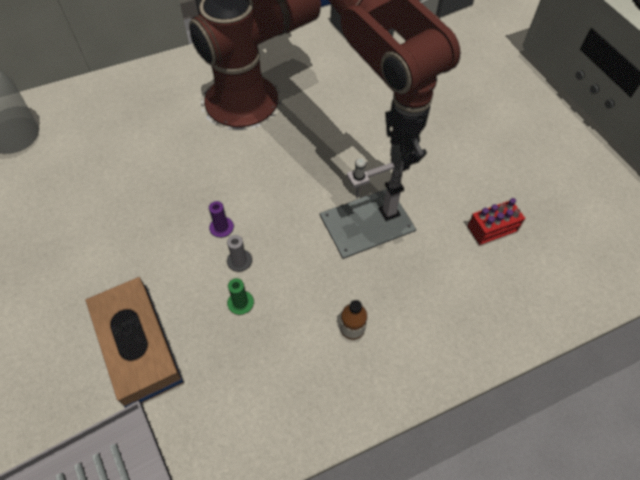

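Run:
```python
from plant import ticket,monitor
print(ticket.job_done()); s=monitor.state(); print(s['time'],s['tool_pos'],s['gripper_width'],s['contact_force'])
```

```text
the job is handed in; nothing more can be done
None
the job is handed in; nothing more can be done
```

The probe hangs in the eye with its collar on the plate. The arm is still pinching the grip, with the button squeezed in and the post at about the 60 mm mark. I handed the job in at about 14 s; no verdict was given.

**Last checks**
- **Probe:** the scene views show it upright, with its collar seated on the eye.
- **Button:** the opening read 0.42 (about 36 mm nominal), so the button is in. The grip carries about 4–5 N of weight, so the post is unlocked and held.
- **Post height:** the wrist view shows lines 10 to 50 clear of the rim and the third broad line merged with the rim edge. I put the post at about 60 mm. The views bound it between 59 and 61 mm, because the rim and the line are both black.
- **Bystanders:** the cup stands where it was. The rack, bottle and glove box look unmoved in the last scene picture.

**What disagreed**
- **Starting height:** camera triangulation first put the post 6–7 mm out. Contact with the probe, and later the scale line, gave 13 mm, and I used that.
- **Slip during pinching:** the post dropped from about 13 mm to 10 mm as the jaws seated. I corrected for this before raising it, and saw no slip after that.

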